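# Wedge a gearbox casing open evenly

## Robot

A 6-joint arm with a two-finger parallel gripper is mounted at the origin on the work surface. World frame = base frame: x ahead of the robot, y to its left, z up, the work surface at z = 0. Lengths are in mm, angles in rad, forces in N, time in s.
With the tool pointing down it reaches from about 275 to 750 mm from the base axis. Payload 10.2 kg.
Tool frame: the origin (TCP) lies on the front face of the gripper's body, between the roots of the fingers; the fingertips stand 73 mm ahead of it and the grasp point (between the pads) lies 54 mm ahead of it; z points along the fingers, y is the direction in which the jaws open and shut (so a half turn about z gives the same grasp; the last joint's range is limited). The gripper opens to 85 mm and grips with 20 to 120 N. Pads are 22 mm wide; open, the fingers measure 114 mm over their backs; the gripper's body (76 mm by 85 mm) begins 54 mm behind the grasp point. The pads swing forward as they close: fully open they stand 13 mm farther back than shut.
Start: joints at [1.103, 0.313, 1.498, -0, 1.331, -0.223], TCP at [127.253, 509.351, 303.894] pointing down, gripper open.
Joint ranges: [-2.94, 2.94], [-0.97, 2.17], [0.19, 2.56], [-1.23, 4.37], [0.02, 3.11], [-2.88, 2.88]. Speed limits (rad/s): [2.39, 2.39, 3.01, 3.14, 3.14, 3.14].

## Interface

Orientations are given as a unit quaternion [w, x, y, z].
In Python, from rig import ctrl gives the robot as it stands.
- The arm moves only by the tool move_arm, never from a script. Its argument "series" is a list of rows, each a list of 3 entries, a list of its own where there are three numbers: the shift along the tool's x, y, z in mm, then the turn about the tool's z in degrees, then the opening, from 0 (shut) to 1 (fully open). In form: [[[tx, ty, tz], yaw, grip], ...]. A call has 1 to 10 rows; each row is the pose to reach, as a shift and turn from the pose commanded when the call began, along the tool's axes at that moment; what a row does not reach only later rows make up. A row lasts 1/8 s, in which the tool goes at most 62.5 mm and 10.7 degrees, less where a joint would pass 70% of its speed; a pose out of reach is approached as far as the arm can. A call with a gripper value outside its range is refused whole. The fingers move at their own pace and stop on an object; "force" is the grip in N (left out, the last holds). Time passes only in rows, so rows that repeat a pose let the fingers close. It gives the time, the measured TCP pose, the force and the opening at its end, in the units of the state.
- ctrl.sense(): the state, without advancing time (a new reading comes with each control period).
- ctrl.capture(name): name is "side" or "top"; returns (picture, depth): 480x640x3 uint8, red, green, blue; 480x640 float32, mm along the optical axis (not along the pixel's ray), 0 where there is no reading.
- ctrl.camera_model(name): a dict with "fov_y" (degrees; the focal length in pixels is half the picture's height over the tangent of half this angle, whatever the lens; pixels are square), "cx", "cy" (the principal point, pixels), "rvec" (rotation vector, rad) and "tvec" (3), from world to camera coordinates, as OpenCV has them. Camera axes: x right, y down, z forward; pixel columns grow to the right and rows downward; lengths in mm; the calibration is good to about 2 mm. A picture is of the moment at which its call begins. camera_model takes no time and is no camera call.
- ctrl.finish_job(): hands the job in, once; it reports no verdict.
The state is a dict: "time_s": time; "joints": joint angles; "dq": joint speeds; "tau": joint torques, N m; "eef_pos": TCP position; "ee_rot": TCP orientation; "force": force on the tool from outside, world axes, zero at the start; "wrist_torque": the same for the moment, N m; "grip_width": opening from 0.0 (shut) to 1.0 (fully open).
Only numpy, scipy, OpenCV 4.12 (cv2) and the standard library are available. Lean on these libraries where they do the work, as an engineer would, in place of code of your own. Each camera call takes 0.05 s, during which the arm holds its last target.

## Task

Take the wedge tool out of its wooden stand and use it to ease the far, bare aluminium half of the gearbox casing off its dowels: work the blade down into the pry slots at the two ends of the seam by turns, a little at a time and with gentle force (about 2 kg of push is plenty), so that neither end ever gets more than 3 mm ahead of the other, until both ends have opened by 4 to 6 mm from where they started. Touch the casing only with the wedge, never slam or force it, then put the wedge back upright in its stand, guard down on the wood, and leave the other things on the bench alone.

Things in the scene. Friction and masses are not known exactly. Their poses are not given: they have to be found in the camera images.
- fixture: Dark steel plate bolted to the bench, 150 x 190 x 12 mm, level, under the casing (82 mm x by 130 mm y). Origin: centre of its underside. x points across the seam from the near (grey, fixed) to the far (bare, loose) half, y along it. The near half is 78 mm high above the bench, the far half's pry lands 72 mm, so the near half's upright inner face shows as a 6 mm step above the lands.
- seam_left (a point): Nominal middle of the left (+y) pry slot: 50 mm from the seam's middle, 72 mm above the bench, where the near half's inner face would be; moves with the fixture. The casing is clamped with an unknown offset, so the true face lies up to 6 mm either way along the fixture's x (none along y): feel for it, e.g. bring the blade's flat face against the step from the +x side, tip just above the land.
- seam_right (a point): The same for the right (-y) pry slot. As found, each slot is 3.5 mm wide in x (from the near half's inner face to the far half's edge), 32 mm deep, open from 29 to 65 mm from the seam's middle; a fixed lip, as high as the near half, covers the middle of the seam.
- open_left (a joint): How far the left end of the far half has come off, as an angle about the right pry point, 100 mm away: 0.01 rad is 1 mm of opening at the left slot. 0 as found, stop at 0.08; friction keeps it where it is left. The press fit gives at about 6.5 N sideways at that end, more when hurried. Wanted: 0.040 to 0.060.
- open_right (a joint): The same for the right end, as an angle about the left pry point.
- wedge: Wedge tool, about 160 g, upright in its stand: steel blade 36 mm long, 20 mm wide (y), square guard 34 x 34 mm at z 36 to 42 mm. Origin: at the tip, on the blade's flat face (plane x = 0), z up along the handle. The flat face must face the near half (x as the fixture's x); the other slopes from x = 2 mm at the tip to 12.8 mm at the guard. At depth d the blade opens a slot by about 0.3 d - 2.5 mm.
- wedge_grip (a point): Middle of the wedge's wooden handle's lower part, 24 mm above the guard's top, at x = 6.4 mm, z = 66 mm in the wedge. The handle is 16 mm (x) by 24 mm (y), z 42 to 92 mm, centred there; hold it across its 16 mm (x) so that it cannot swing in the fingers.
- stand: Wooden block 70 x 70 x 45 mm fixed to the bench, with a rectangular hole through its middle, 17.5 mm (x) by 24.5 mm (y), in which the blade hangs, guard resting on the block. Origin: centre of its underside. At the start its axes are the wedge's, whose origin lies at x = -6.4 mm, z = 9 mm in it. Stand and screw bin may be on either side.
- screw_bin: Clear plastic bin of screws, 100 x 120 x 45 mm, fixed; a bystander. Origin: centre of its underside.
- screwdriver: Screwdriver lying on the bench, a bystander.
- wrench: Wrench lying on the bench, a bystander.
- jar: Glass jar, 60 mm wide, 85 mm tall, a bystander.
Mind the look-alikes: they are no part of the job. Of the things like the wedge, leave any that is pink; of the rest the smaller one is meant. What is shaped like the stand but red is not meant.

How it is judged (in metres and radians):
On the way, in this order (a step that is already met when the one before it is completed fails the run):
1. the wedge is drawn out of its stand (z of wedge in the frame of stand above 0.05 m), for 0.1 s.
2. one end of the seam is opened by 1 mm with the wedge (value of joint any of open_left, open_right above 0.01 rad and contact force between wedge and fixture above 0.5 N), for 0.1 s.
3. both ends are opened by 1 mm (value of joint each of open_left, open_right above 0.01 rad), for 0.1 s.
4. both ends are open by 4 mm (value of joint each of open_left, open_right above 0.04 rad), for 0.1 s.
At the end, for the whole second after the job is handed in: Both ends of the far half have come off by 4.0 to 6.0 mm (joints 0.040 to 0.060), and the wedge stands upright (within 0.12 rad) and at rest in its stand, blade in the hole and guard within 4 mm of the wood (all of step 4 and value of joint each of open_left, open_right below 0.06 rad and angle between wedge's own z axis and vertical below 0.12 rad and z of wedge in the frame of stand below 0.013 m and horizontal distance between wedge and stand below 0.014 m and linear speed of wedge below 0.02 m/s); the robot touches nothing.
It fails at once if one end gets ahead of the other: more than 3 mm is not allowed (judged in steps of 0.5 mm, so it fails at 3.5 mm at the latest) ((value of joint open_left above 0.035 rad and value of joint open_right below 0.005 rad) or (value of joint open_right above 0.035 rad and value of joint open_left below 0.005 rad) or (value of joint open_left above 0.04 rad and value of joint open_right below 0.01 rad) or (value of joint open_right above 0.04 rad and value of joint open_left below 0.01 rad) or (value of joint open_left above 0.045 rad and value of joint open_right below 0.015 rad) or (value of joint open_right above 0.045 rad and value of joint open_left below 0.015 rad) or (value of joint open_left above 0.05 rad and value of joint open_right below 0.02 rad) or (value of joint open_right above 0.05 rad and value of joint open_left below 0.02 rad) or (value of joint open_left above 0.055 rad and value of joint open_right below 0.025 rad) or (value of joint open_right above 0.055 rad and value of joint open_left below 0.025 rad) or (value of joint open_left above 0.06 rad and value of joint open_right below 0.03 rad) or (value of joint open_right above 0.06 rad and value of joint open_left below 0.03 rad) or (value of joint open_left above 0.065 rad and value of joint open_right below 0.035 rad) or (value of joint open_right above 0.065 rad and value of joint open_left below 0.035 rad)).
It fails at once if the wedge is forced: more than 35 N of contact force between wedge and casing (contact force between wedge and fixture above 35 N).
It fails at once if the robot itself touches the casing or its fixture with more than 2 N (contact force between the arm and fixture above 2 N).
It fails at once if the fingers touch the casing or its fixture with more than 2 N (contact force between the fingers and fixture above 2 N).
It fails at once if a bystander is moved by more than 30 mm (distance of any of screwdriver, wrench, jar from where it was at the start of the episode above 0.03 m).
It also fails if it takes over 72 s, if anything falls off the work surface, if the arm or the gripper's body presses on something with over 40 N, if the wrist force passes 120 N, or if a joint passes its speed limit or range.

## Working session

There is one attempt and no reset: what is moved stays moved. The work goes in short steps, Python scripts to look and compute and a tool call to move; the robot and the scene stay as the last step left them, time stands still between calls to the robot, and variables do not carry over. Pictures are saved under pics/ and viewed, and the job is handed in when it is done.

Besides the shell and the picture viewer there is one more tool, called as a command line: name --argument value ..., lists and objects as JSON in quotes. move_arm: Moves the arm, as the interface text tells. Its arguments: {"type":"object","properties":{"series":{"type":"array","items":{"type":"array"}},"force":{"type":"number"}},"required":["series"]}

```bash
ls -la; mkdir -p pics; python3 - <<'E'
from rig import ctrl
import cv2
s=ctrl.sense()
for k,v in s.items(): print(k,v)
for n in ("side","top"):
    print(n,ctrl.camera_model(n))
    p,d=ctrl.capture(n)
    cv2.imwrite(f"pics/{n}0.png",p[:,:,::-1]); 
    import numpy as np; np.save(f"pics/{n}0.npy",d); np.save(f"pics/{n}0rgb.npy",p)
E
```

```text
total 12
drwxr-xr-x  3 agent agent 4096 Dec  6 20:57 .
drwxr-xr-x 23 root  root  4096 Dec  6 20:57 ..
drwxr-xr-x  2 agent agent 4096 Dec  6 20:57 pics
time_s 0.0
joints [ 1.10260697e+00  3.13447405e-01  1.49844399e+00  6.19128182e-06
  1.33101238e+00 -2.23375976e-01]
dq [ 0.00116871 -0.00028428 -0.00094453 -0.00074494 -0.00299155  0.00067898]
tau [-8.09455832e-04 -4.12276018e+01 -2.59744513e+01 -2.00084651e-04
  4.12344365e-03 -2.94915060e-05]
eef_pos [127.16696781 509.19095388 303.33374685]
ee_rot [-2.25020543e-04  1.22101946e-01  9.92517348e-01 -6.15741219e-04]
force [-0.39092452 -0.68260904  0.83095028]
wrist_torque [-0.04097774 -0.04055867  0.08220283]
grip_width 1.0003500883098062
side {'fov_y': 48.83502629889027, 'cx': 323.93595794295874, 'cy': 246.47832246752006, 'rvec': array([ 2.09614773, -0.78912496,  0.4076728 ]), 'tvec': array([-385.03170476,  264.19644975,  880.20061356])}
top {'fov_y': 47.029685612636605, 'cx': 323.20878214746034, 'cy': 237.54622894284248, 'rvec': array([ 2.11904004, -2.10870867,  0.16975126]), 'tvec': array([  13.74210127,  506.53242844, 1152.93514504])}
```

View pics/side0.png

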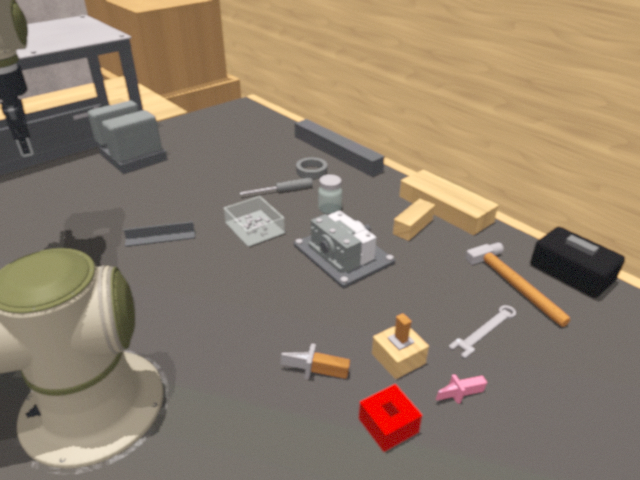

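View pics/top0.png

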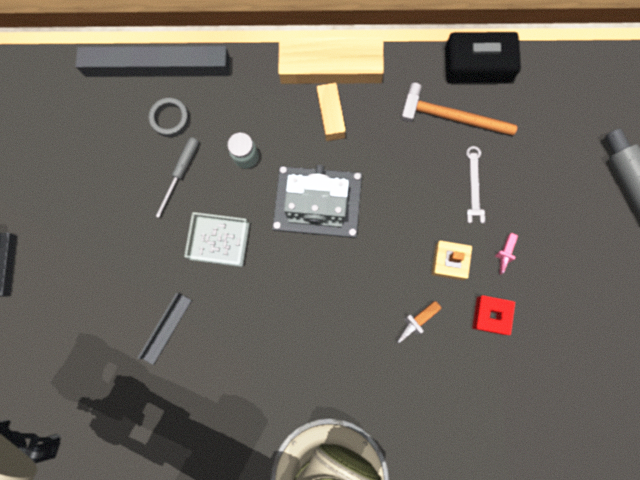

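Side view: the upright orange-handled wedge is in the tan stand at (402,340). The larger lying look-alike is at (315,362), a pink one at (463,388), the red block at (390,415) and the casing at (345,245). Next I'll zoom in.

```bash
cat > h.py <<'E'
import numpy as np, cv2
from rig import ctrl
def cam(n):
    m=ctrl.camera_model(n); f=240/np.tan(np.radians(m['fov_y'])/2)
    K=np.array([[f,0,m['cx']],[0,f,m['cy']],[0,0,1]]); R=cv2.Rodrigues(np.array(m['rvec']))[0]; t=np.array(m['tvec'])
    return K,R,t
def ray(n,uv,z):
    K,R,t=cam(n); uv=np.atleast_2d(uv).astype(float)
    d=(R.T@np.linalg.inv(K)@np.c_[uv,np.ones(len(uv))].T).T; c=-R.T@t
    return c+d*((z-c[2])/d[:,2])[:,None]
def proj(n,P):
    K,R,t=cam(n); q=(R@np.atleast_2d(P).T).T+t; q=q@K.T; return q[:,:2]/q[:,2:]
def tri(uvs):
    A=[];b=[]
    for n,uv in uvs:
        K,R,t=cam(n); P=K@np.c_[R,t]
        for i in (0,1): r=P[i]-uv[i]*P[2]; A.append(r[:3]); b.append(-r[3])
    return np.linalg.lstsq(np.array(A),np.array(b),rcond=None)[0]
def cloud(n,d):
    K,R,t=cam(n); v,u=np.mgrid[:480,:640]; 
    p=np.stack([(u-K[0,2])/K[0,0]*d,(v-K[1,2])/K[1,1]*d,d],-1)
    return (p-t)@R   # R^T(p-t)
def grab(n,tag):
    p,d=ctrl.capture(n); cv2.imwrite(f"pics/{n}{tag}.png",p[:,:,::-1]); np.save(f"pics/{n}{tag}.npy",d); np.save(f"pics/{n}{tag}rgb.npy",p); return p,d
def crop(p,x0,y0,x1,y1,s,name):
    c=cv2.resize(p[y0:y1,x0:x1,::-1],None,fx=s,fy=s,interpolation=cv2.INTER_CUBIC); cv2.imwrite(name,c)
E
python3 - <<'E'
from h import *
for n,b in (("side",[(290,200,400,290),(340,300,460,390)]),("top",[(265,155,370,245),(400,225,520,315)])):
    p=np.load(f"pics/{n}0rgb.npy")
    for i,x in enumerate(b): crop(p,*x,6,f"pics/{n}_c{i}.png")
E
cd pics; python3 -c "
import cv2,numpy as np
a=[cv2.resize(cv2.imread(f'{n}_c{i}.png'),(400,300)) for n in('side','top') for i in (0,1)]
cv2.imwrite('m0.png',np.vstack([np.hstack(a[:2]),np.hstack(a[2:])]))"
```

```text
(no output)
```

View pics/m0.png

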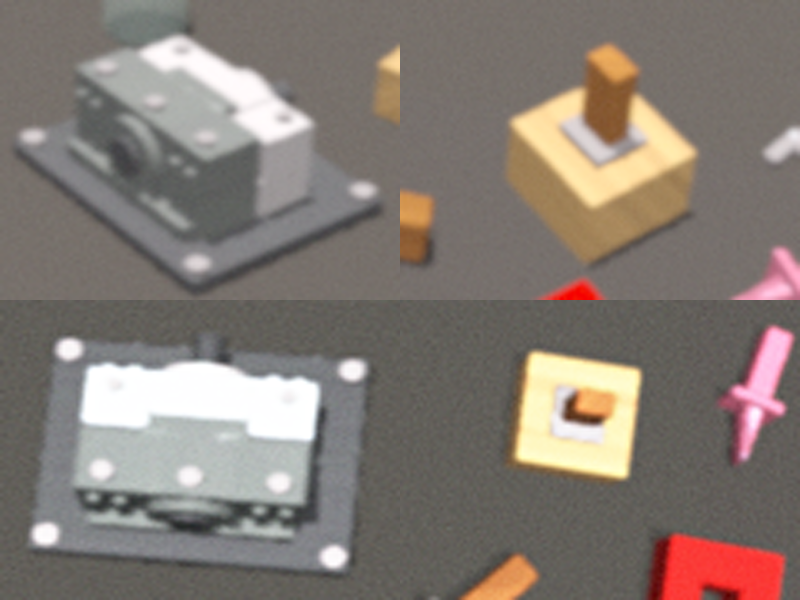

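```bash
python3 - <<'E'
from h import *
from scipy import ndimage
d=np.load("pics/top0.npy");P=cloud("top",d)
print("bench z", np.nanmedian(P[300:340,250:300,2]), P[300:340,250:300,2].std())
print("stand/plate z", np.median(P[172:180,350:357,2]))
p=np.load("pics/top0rgb.npy").astype(int)
def rect(mask,n,z,name):
    lab,k=ndimage.label(mask); s=ndimage.sum(mask,lab,range(1,k+1)); m=(lab==1+np.argmax(s)).astype(np.uint8)
    c=max(cv2.findContours(m,cv2.RETR_EXTERNAL,cv2.CHAIN_APPROX_NONE)[0],key=cv2.contourArea)
    W=ray(n,c[:,0],z)[:,:2].astype(np.float32)
    r=cv2.minAreaRect(W); print(name,n,"centre",np.round(r[0],1),"size",np.round(r[1],1),"ang",round(r[2],2), "area",m.sum())
    return m
def win(x0,y0,x1,y1):
    w=np.zeros((480,640),bool); w[y0:y1,x0:x1]=1; return w
# stand top
hsv=cv2.cvtColor(p.astype(np.uint8),cv2.COLOR_RGB2HSV)
m=win(420,230,485,290)&(hsv[...,1]>60)&(hsv[...,2]>120); 
sm=rect(m,"top",45,"stand")
print("stand z depth",np.median(P[...,2][cv2.erode(sm,np.ones((3,3)))>0]), "bgr")
print(hsv[175,353],hsv[165,353],hsv[165,375], hsv[178,282])
z=P[...,2]
m=win(262,150,375,250)&(z>6); rect(m,"top",12,"plate(depth)")
ok=win(262,150,375,250)
for zz in (12,45,72,78): 
    mm=ok&(abs(z-zz)<3); print(zz,mm.sum())
# bolts
ps=[]
b=((hsv[...,2]>190)&(hsv[...,1]<60)&ok).astype(np.uint8)
n,l,st,ce=cv2.connectedComponentsWithStats(b)
for i in range(1,n): print("bright top",st[i,4],ce[i].round(2),ray("top",ce[i],12)[0].round(1))
hs=cv2.cvtColor(np.load("pics/side0rgb.npy"),cv2.COLOR_RGB2HSV)
b=((hs[...,2]>150)&(hs[...,1]<60)&win(285,200,405,290)).astype(np.uint8)
n,l,st,ce=cv2.connectedComponentsWithStats(b)
for i in range(1,n): print("bright side",st[i,4],ce[i].round(2),ray("side",ce[i],12)[0].round(1))
E
```

```text
bench z -0.08630581144729713 67.11571201186175
stand/plate z 12.596091680368902
stand top centre [ 459.9 -262.3] size [77.3 77.4] ang 80.85 area 704
stand z depth 45.88506830516737 bgr
[115  10 155] [17 18 98] [30 23 99] [130  12 126]
plate(depth) top centre [601.3  31. ] size [190.6 163.5] ang 84.9 area 5411
12 1857
45 44
72 924
78 1150
bright top 34 [282.68 169.41] [671.9 111.3  12. ]
bright top 33 [356.91 175.7 ] [656.9 -58.9  12. ]
bright top 1662 [316.85 190.99] [620.7  32.3  12. ]
bright top 6 [289.83 196.83] [607.   93.7  12. ]
bright top 1 [298. 195.] [611.3  75.2  12. ]
bright top 1 [318. 194.] [613.7  29.6  12. ]
bright top 5 [296.8 197. ] [606.6  77.8  12. ]
bright top 2 [293.5 199.5] [600.7  85.2  12. ]
bright top 1 [289. 200.] [599.6  95.5  12. ]
bright top 1 [327. 201.] [597.3   9.1  12. ]
bright top 1 [333. 200.] [599.7  -4.5  12. ]
bright top 3 [328.67 204.  ] [590.3   5.3  12. ]
bright top 1 [331. 203.] [592.6  -0.   12. ]
bright top 2 [286.  208.5] [579.7 101.9  12. ]
bright top 1 [314. 216.] [562.4  38.2  12. ]
bright top 1 [294. 220.] [553.1  83.3  12. ]
bright top 2 [301.5 221. ] [550.8  66.3  12. ]
bright top 36 [276.5  224.83] [541.8 122.6  12. ]
bright top 1 [330. 223.] [546.3   2.   12. ]
bright top 5 [336. 224.] [544.  -11.5  12. ]
bright top 37 [352.05 231.57] [526.8 -47.5  12. ]
bright side 1481 [347.87 231.66] [657.3  75.3  12. ]
bright side 22 [327.73 237.77] [603.8  88.2  12. ]
bright side 33 [298.76 240.36] [545.5 124.8  12. ]
bright side 19 [314.84 246.  ] [559.5  83.3  12. ]
bright side 36 [389.36 256.53] [660.6 -57.   12. ]
bright side 22 [336.41 263.91] [552.2   1.6  12. ]
bright side 42 [343.69 278.33] [530.4 -45.1  12. ]
```

```bash
python3 - <<'E'
from h import *
for a,b in (((356.91,175.7),(389.36,256.53)),((276.5,224.83),(298.76,240.36)),((352.05,231.57),(343.69,278.33))): print("bolt",tri([("top",a),("side",b)]).round(1))
for n,w in (("top",(440,235,480,285)),("side",(380,305,430,380))):
    p=np.load(f"pics/{n}0rgb.npy");h=cv2.cvtColor(p,cv2.COLOR_RGB2HSV)
    for q in [(457,257),(459,256)] if n=="top" else [(402,322),(402,330),(402,340)]: print(n,q,h[q[1],q[0]])
    crop(p,*w,10 if n=='top' else 8,f"pics/st_{n}.png")
a=cv2.imread("pics/st_top.png");b=cv2.imread("pics/st_side.png");
c=np.zeros((600,800,3),np.uint8);c[:a.shape[0],:400]=a;c[:b.shape[0],400:400+b.shape[1]]=b;cv2.imwrite("pics/m1.png",c)
E
```

```text
bolt [656.6 -59.3  15.1]
bolt [541.9 121.8  15.2]
bolt [526.7 -47.8  15.6]
top (457, 257) [ 16 153 246]
top (459, 256) [ 15 148 245]
side (402, 322) [ 15 159 201]
side (402, 330) [ 13 158 137]
side (402, 340) [ 14 169 133]
```

View pics/m1.png

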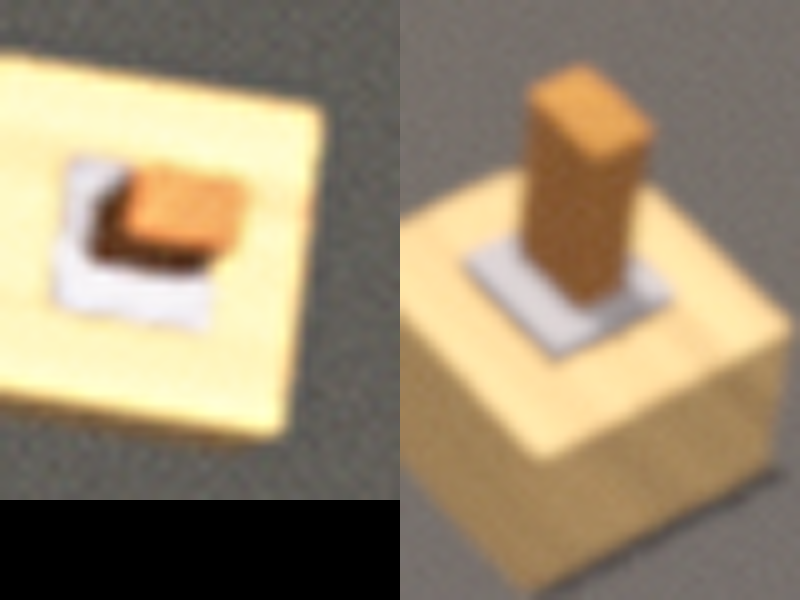

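```bash
python3 - <<'E'
from h import *
T=lambda x,y:(440+x/10-.45,235+y/10-.45)
S=lambda x,y:(380+(x-400)/8-.45,305+y/8-.45)
print("handle top",tri([("top",T(183,208)),("side",S(591,111))]).round(1))
print("guard near-right corner",tri([("top",T(210,328)),("side",S(557,357))]).round(1))
print("stand far-right?",tri([("top",T(322,103)),("side",S(795,325))]).round(1))
print("stand near-right?",tri([("top",T(285,425)),("side",S(542,462))]).round(1))
# guard/handle mask
p=np.load("pics/top0rgb.npy");h=cv2.cvtColor(p,cv2.COLOR_RGB2HSV)
w=np.zeros((480,640),bool);w[225:295,420:490]=1
m=(w&(h[...,1]>40)&(h[...,2]>110)).astype(np.uint8)
c=max(cv2.findContours(m,0,1)[0],key=cv2.contourArea); hull=cv2.convexHull(c)
q=cv2.approxPolyDP(hull,4,True)[:,0]; print(q, ray("top",q,45)[:,:2].round(1).tolist())
E
```

```text
handle top [ 461.5 -263.2   97.7]
guard near-right corner [ 442.4 -278.4   47.2]
stand far-right? [ 491.8 -305.    44. ]
stand near-right? [ 421.7 -294.2   42.7]
[[438 240]
 [472 245]
 [468 278]
 [432 274]] [[502.1, -232.5], [491.3, -305.3], [419.7, -293.8], [428.0, -217.5]]
```

```bash
cat >> h.py <<'E'
def yawang():
    from scipy.spatial.transform import Rotation as Ro
    q=ctrl.sense()['ee_rot']; R=Ro.from_quat([q[1],q[2],q[3],q[0]]).as_matrix(); return R
def plan(cmd,cang,tgt,tang):
    """cmd tcp world, cang: world angle (deg) of tool y; tilt zero. returns tool shift & yaw"""
    a=np.radians(cang); ty=np.array([np.cos(a),np.sin(a),0]); tz=np.array([0,0,-1.]); tx=np.cross(ty,tz)
    d=np.array(tgt,float)-np.array(cmd); y=(cang-tang+180)%360-180
    return np.round([d@tx,d@ty,d@tz],2),round(y,2)
E
python3 - <<'E'
from h import *
R=yawang(); print(R.round(4), np.degrees(np.arctan2(R[1,1],R[0,1])))
print(plan([127.25,509.35,303.9],75.97,[461.8,-263.3,200],-8.7))
E
```

```text
[[-9.702e-01  2.423e-01 -5.000e-04]
 [ 2.423e-01  9.702e-01 -1.000e-03]
 [ 2.000e-04 -1.100e-03 -1.000e+00]] 75.97651730145621
(array([-511.88, -668.5 ,  103.9 ]), 84.67)
```

move_arm --series '[[[-512,-668.5,80],84.7,1],[[-512,-668.5,80],84.7,1],[[-512,-668.5,80],84.7,1],[[-512,-668.5,80],84.7,1],[[-512,-668.5,80],84.7,1],[[-512,-668.5,80],84.7,1],[[-512,-668.5,80],84.7,1],[[-512,-668.5,80],84.7,1],[[-512,-668.5,80],84.7,1],[[-512,-668.5,80],84.7,1]]'

```text
time_s: 1.35
eef_pos: [374.9, -63.8, 244.6]
ee_rot: [0.0, 0.759, 0.651, 0.0]
force: [1.3, 1.2, -0.1]
grip_width: 1.002
```

```bash
python3 - <<'E'
from h import *
s=ctrl.sense();R=yawang(); a=np.degrees(np.arctan2(R[1,1],R[0,1])); print(a,s['eef_pos'],s['dq'].round(2))
print(plan(s['eef_pos'],a,[461.8,-263.3,200],-8.7))
E
```

```text
-8.778749472458767 [374.88687895 -63.78983848 244.60996569] [-0.96  0.65 -0.52 -0.   -0.13 -0.96]
(array([-183.91,  116.34,   44.61]), np.float64(-0.08))
```

move_arm --series '[[[-184,116,44],0,1],[[-184,116,44],0,1],[[-184,116,44],0,1],[[-184,116,44],0,1],[[-184,116,44],0,1],[[-184,116,44],0,1]]'

```text
time_s: 2.1
eef_pos: [461.0, -260.3, 200.7]
ee_rot: [-0.0, 0.759, 0.651, -0.0]
force: [0.1, 0.7, 0.2]
grip_width: 1.0
```

```bash
python3 - <<'E'
from h import *
s=ctrl.sense();R=yawang(); a=np.degrees(np.arctan2(R[1,1],R[0,1])); print(a,s['eef_pos'],s['dq'].round(2),s['joints'])
print(plan(s['eef_pos'],a,[461.8,-263.3,129],-8.7))
p,d=grab("side","1"); 
crop(p,340,200,480,360,3,"pics/s1.png")
E
```

```text
-8.710744504822923 [ 461.04763839 -260.32924258  200.65177948] [ 0.01 -0.02  0.01 -0.   -0.   -0.  ] [-7.35510688e-01  4.26813450e-01  1.62196473e+00  9.97460578e-05
  1.09374306e+00 -5.83525145e-01]
(array([-2.82,  1.19, 71.65]), np.float64(-0.01))
```

View pics/s1.png

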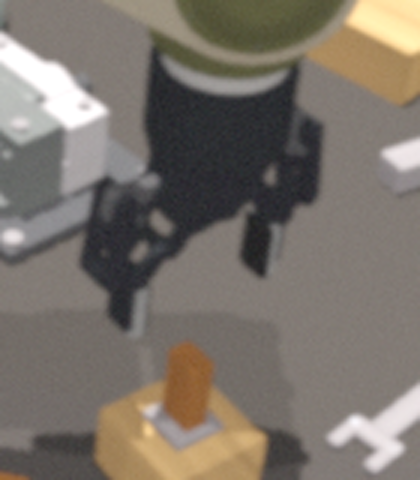

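The picture shows the open fingers straddling the handle along the stand's x, clear of the block. I'll descend and grip.

move_arm --series '[[[-2.8,1.2,36],0,1],[[-2.8,1.2,60],0,1],[[-2.8,1.2,71.5],0,1],[[-2.8,1.2,71.5],0,1],[[-2.8,1.2,71.5],0,0],[[-2.8,1.2,71.5],0,0],[[-2.8,1.2,71.5],0,0],[[-2.8,1.2,71.5],0,0],[[-2.8,1.2,71.5],0,0],[[-2.8,1.2,71.5],0,0]]' --force 60

```text
time_s: 3.4
eef_pos: [462.2, -264.1, 129.6]
ee_rot: [0.0, 0.759, 0.651, 0.0]
force: [-0.7, 0.3, 4.9]
grip_width: 0.18
```

```bash
python3 - <<'E'
from h import *
s=ctrl.sense();print(s['eef_pos'],s['force'],s['wrist_torque'],s['grip_width'])
p,d=grab("side","2"); 
crop(p,340,200,480,360,3,"pics/s2.png")
E
```

```text
[ 462.20108073 -264.11683597  129.60174872] [-0.70297794  0.25937085  4.86189226] [-0.00366584  0.10955146 -0.06165007] 0.1798764748902782
```

View pics/s2.png

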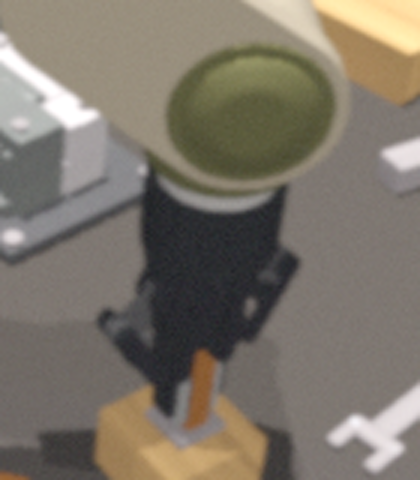

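move_arm --series '[[[0,0,-8],0,0],[[0,0,-20],0,0],[[0,0,-45],0,0],[[0,0,-80],0,0],[[0,0,-120],0,0],[[0,0,-130],0,0],[[0,0,-130],0,0]]'

```text
time_s: 4.32
eef_pos: [462.0, -263.9, 259.1]
ee_rot: [0.0, 0.759, 0.651, -0.0]
force: [-0.1, -0.2, -2.4]
grip_width: 0.181
```

```bash
python3 - <<'E'
from h import *
s=ctrl.sense();print(s['time_s'],s['eef_pos'],s['force'],s['wrist_torque'],s['grip_width'])
p,d=grab("side","3"); 
uv=proj("side",s['eef_pos']-[0,0,100])[0].astype(int);print(uv)
crop(p,uv[0]-50,uv[1]-40,uv[0]+50,uv[1]+40,7,"pics/s3.png")
E
```

```text
4.325 [ 461.97543249 -263.87951861  259.14140842] [-0.05765773 -0.21204843 -2.36102993] [0.02933815 0.00063462 0.02127169] 0.1813650682433442
[406 291]
```

View pics/s3.png

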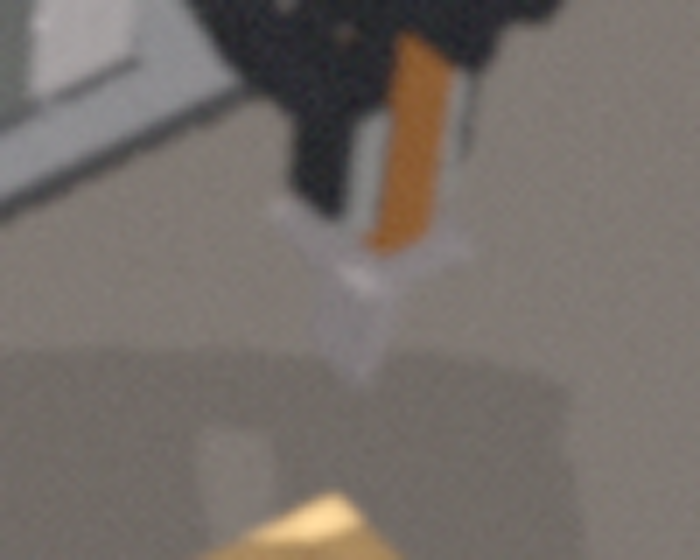

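```bash
python3 - <<'E'
from h import *
e=np.array([462.0,-263.9,259.1]);a=np.radians(-8.7);X=np.array([np.cos(a),np.sin(a),0]);Y=np.array([-np.sin(a),np.cos(a),0])
tip=e-[0,0,120.6]
for s in (1,-1):
    print(s)
    for z,xs in((0,(0,2)),(36,(0,12.8))):
        for x in xs:
            for y in(-10,10):
                u=proj("side",tip+s*(x-6.4)*X+y*Y+[0,0,z])[0]; print(z,x,y,((u-[356,251])*7).round())
E
python3 - <<'E'
import cv2,numpy as np
p=cv2.imread('pics/side3.png')[275:320,385:425]
p=cv2.resize(p,None,fx=14,fy=14,interpolation=cv2.INTER_CUBIC).astype(float)
p=np.clip((p-p.mean())*3+128,0,255);cv2.imwrite('pics/s3b.png',p)
E
```

```text
1
0 0 -10 [353. 385.]
0 0 10 [299. 337.]
0 2 -10 [360. 382.]
0 2 10 [306. 334.]
36 0 -10 [369. 270.]
36 0 10 [314. 223.]
36 12.8 -10 [411. 251.]
36 12.8 10 [356. 204.]
-1
0 0 -10 [395. 365.]
0 0 10 [341. 318.]
0 2 -10 [388. 368.]
0 2 10 [334. 321.]
36 0 -10 [411. 251.]
36 0 10 [356. 204.]
36 12.8 -10 [369. 270.]
36 12.8 10 [314. 223.][ WARN:0@0.103] global loadsave.cpp:1063 imwrite_ Unsupported depth image for selected encoder is fallbacked to CV_8U.
```

View pics/s3b.png

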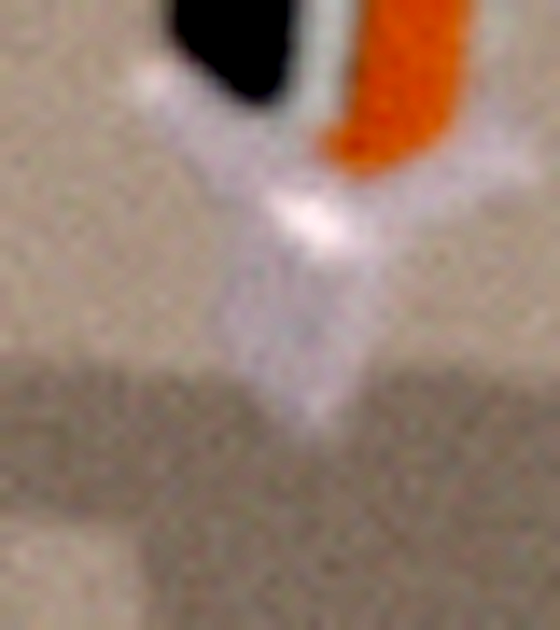

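Hypothesis check: the tip's lowest point at (407,306) and left bottom corner at (401,299) match the flat face toward −x. So the wedge's x axis is along +tool y, as needed. Next I'll measure the seam from depth.

```bash
python3 - <<'E'
from h import *
C=np.array([599.25,31.25]);a=np.radians(-5.1);X=np.array([np.cos(a),np.sin(a)]);Y=np.array([-np.sin(a),np.cos(a)])
for n in("top","side"):
    P=cloud(n,np.load(f"pics/{n}0.npy"));q=P[...,:2]-C;fx=q@X;fy=q@Y;z=P[...,2]
    rgb=np.load(f"pics/{n}0rgb.npy").astype(int).sum(-1)/3
    for y0 in (47,-47):
        print(n,y0)
        m=(abs(fy-y0)<8)&(z>5)&(abs(fx)<60)
        for lo in range(-60,60,3):
            k=m&(fx>=lo)&(fx<lo+3)
            if k.any(): print(lo+1.5,k.sum(),z[k].mean().round(1),z[k].min().round(1),z[k].max().round(1),rgb[k].mean().round(0),end=" | ")
        print()
E
```

```text
top 47
-58.5 16 14.4 5.9 24.9 121.0 | -55.5 12 23.5 17.3 28.2 158.0 | -52.5 19 35.4 20.0 64.0 133.0 | -49.5 17 42.1 19.3 65.6 132.0 | -46.5 34 58.0 21.3 79.9 105.0 | -43.5 11 75.6 48.2 82.5 176.0 | -40.5 11 78.5 75.2 81.0 195.0 | -37.5 9 79.9 76.2 86.0 209.0 | -34.5 14 80.6 73.7 84.3 224.0 | -31.5 7 81.1 77.3 86.0 229.0 | -28.5 9 80.0 76.7 86.0 207.0 | -25.5 9 78.4 73.3 82.4 191.0 | -22.5 12 77.6 74.0 81.2 186.0 | -19.5 13 78.0 74.7 83.2 185.0 | -16.5 7 78.5 74.8 80.2 185.0 | -13.5 9 77.8 74.8 81.2 186.0 | -10.5 10 78.2 75.1 83.3 186.0 | -7.5 8 76.7 72.6 82.2 181.0 | -4.5 8 77.2 74.6 81.3 185.0 | -1.5 10 71.6 65.7 75.1 244.0 | 1.5 8 70.8 64.8 74.9 252.0 | 4.5 10 71.0 68.0 73.6 255.0 | 7.5 9 71.8 66.0 76.0 254.0 | 10.5 10 72.6 68.8 74.6 254.0 | 13.5 9 71.0 68.0 73.6 254.0 | 16.5 12 72.7 68.6 77.6 255.0 | 19.5 6 71.3 69.0 73.8 254.0 | 22.5 14 73.4 68.1 78.9 248.0 | 25.5 10 74.8 69.2 80.4 248.0 | 28.5 7 75.3 72.2 81.1 252.0 | 31.5 9 72.4 68.5 76.4 255.0 | 34.5 8 71.7 68.8 74.9 255.0 | 37.5 1 69.8 69.8 69.8 255.0 | 40.5 4 61.2 58.0 65.0 251.0 | 55.5 5 12.0 10.3 13.6 206.0 | 58.5 11 12.4 
[... 2533 characters left out ...]
1 181.0 | -19.5 7 77.9 76.3 79.3 177.0 | -16.5 4 77.7 75.7 79.3 175.0 | -13.5 5 77.1 76.4 77.9 174.0 | -10.5 6 77.8 76.5 79.5 176.0 | -7.5 10 77.6 75.6 79.7 185.0 | -4.5 1 77.6 77.6 77.6 211.0 | -1.5 1 75.5 75.5 75.5 217.0 | 1.5 2 73.4 73.3 73.6 232.0 | 4.5 4 71.6 69.2 73.3 236.0 | 7.5 8 71.5 69.5 75.4 250.0 | 10.5 9 72.0 68.8 73.8 252.0 | 13.5 4 72.4 72.0 72.8 253.0 | 16.5 6 71.0 67.8 72.5 252.0 | 19.5 8 71.5 69.8 74.1 242.0 | 22.5 10 72.3 68.3 76.7 230.0 | 25.5 5 74.2 71.5 75.8 230.0 | 28.5 4 73.9 71.3 75.8 223.0 | 31.5 3 72.9 72.0 73.9 233.0 | 34.5 3 71.2 69.9 72.2 218.0 | 49.5 2 10.5 9.2 11.8 143.0 | 52.5 2 11.4 10.9 12.0 134.0 | 55.5 5 11.1 9.6 12.8 141.0 | 58.5 5 12.6 11.4 14.7 135.0 |
```

```bash
python3 - <<'E'
from h import *
p=np.load("pics/top0rgb.npy");crop(p,280,165,355,225,10,"pics/cas.png")
E
```

```text
(no output)
```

View pics/cas.png

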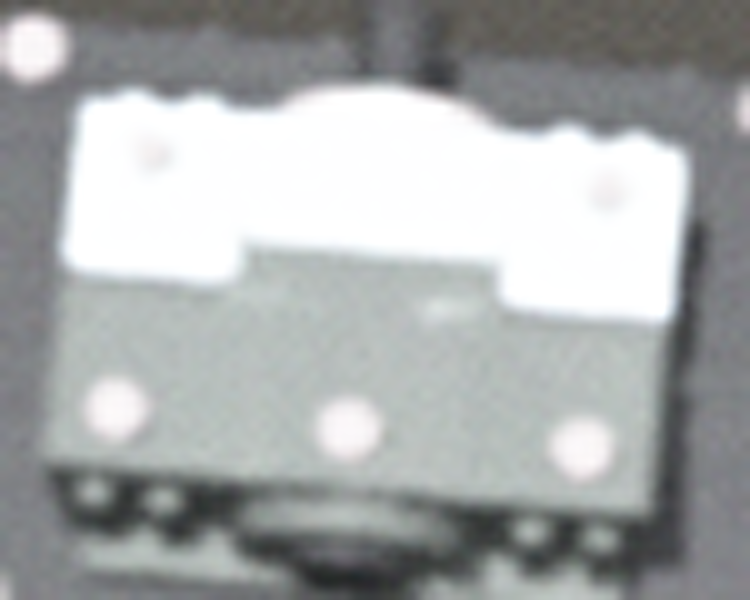

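```bash
cat >> h.py <<'E'
C0=np.array([599.25,31.25]);FA=np.radians(-5.1);FX=np.array([np.cos(FA),np.sin(FA)]);FY=np.array([-np.sin(FA),np.cos(FA)])
DZ=120.6
def st(show=True):
    s=ctrl.sense();R=yawang();a=np.degrees(np.arctan2(R[1,1],R[0,1]));e=s['eef_pos'];q=e[:2]-C0
    F=s['force'];f=(F[:2]@FX,F[:2]@FY,F[2])
    w=np.array([q@FX-6.4,q@FY,e[2]-DZ])
    if show: print("t",round(s['time_s'],2),"yaw",round(a,2),"wedge fx,fy,tipz",w.round(2),"F(fx,fy,z)",np.round(f,2),"M",s['wrist_torque'].round(2),"dqmax",abs(s['dq']).max().round(3))
    return s,a,w,f
def goto(fx,fy,tz,ang=-5.1):
    s,a,w,f=st(); xy=C0+FX*(fx+6.4)+FY*fy
    print("move",plan(s['eef_pos'],a,[*xy,tz+DZ],ang))
E
python3 - <<'E'
from h import *
goto(5,50,105)
E
```

```text
t 4.38 yaw -8.73 wedge fx,fy,tipz [-117.09 -306.06  137.66] F(fx,fy,z) [ 0.12  0.44 -0.88] M [ 0.01 -0.    0.02] dqmax 0.015
move (array([363.07,  99.32,  32.66]), np.float64(-3.63))
```

move_arm --series '[[[40,10,3],-0.5,0],[[95,25,8],-1,0],[[155,42,14],-1.6,0],[[215,59,20],-2.2,0],[[275,75,25],-2.8,0],[[330,90,30],-3.3,0],[[363,99.3,32.7],-3.63,0],[[363,99.3,32.7],-3.63,0],[[363,99.3,32.7],-3.63,0],[[363,99.3,32.7],-3.63,0]]'

```text
time_s: 5.62
eef_pos: [615.1, 78.7, 226.3]
ee_rot: [-0.0, 0.738, 0.674, -0.0]
force: [-1.1, 0.1, -1.6]
grip_width: 0.175
```

```bash
python3 - <<'E'
from h import *
goto(5,50,82)
p,d=grab("side","4");q,d=grab("top","4")
crop(p,290,150,420,290,3,"pics/s4.png");crop(q,265,120,375,240,3,"pics/t4.png")
a=cv2.imread("pics/s4.png");b=cv2.imread("pics/t4.png");c=np.zeros((420,730,3),np.uint8);c[:420,:390]=a;c[:360,400:730]=b;cv2.imwrite("pics/m4.png",c)
E
```

```text
t 5.62 yaw -5.18 wedge fx,fy,tipz [  5.14  48.65 105.68] F(fx,fy,z) [-1.09 -0.01 -1.63] M [-0.03  0.02  0.01] dqmax 0.006
move (array([ 1.35, -0.14, 23.68]), np.float64(-0.08))
```

View pics/m4.png

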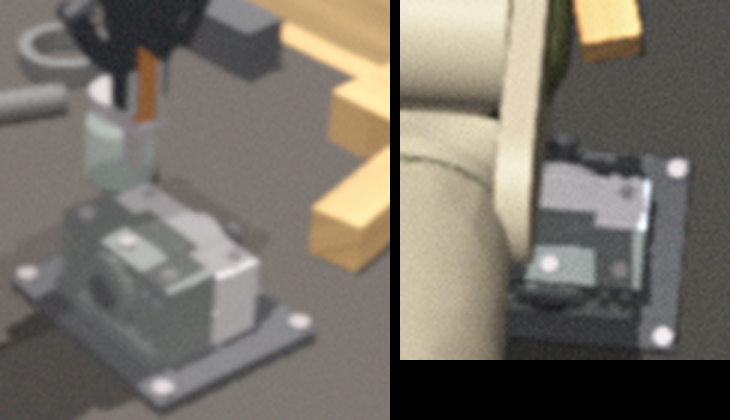

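The side view shows the wedge hanging over the left end of the casing, with the blade at about (137,150) in the crop. I'll go down and feel for the land.

move_arm --series '[[[1.3,0,12],0,0],[[1.3,0,20],0,0],[[1.3,0,25],0,0],[[1.3,0,27.5],0,0],[[1.3,0,27.5],0,0],[[1.3,0,27.5],0,0]]'

```text
time_s: 6.48
eef_pos: [615.5, 81.1, 199.3]
ee_rot: [0.0, 0.738, 0.675, 0.0]
force: [-0.0, 0.3, -1.6]
grip_width: 0.177
```

```bash
python3 - <<'E'
from h import *
st()
E
```

```text
t 6.47 yaw -5.09 wedge fx,fy,tipz [ 5.36 51.06 78.74] F(fx,fy,z) [-0.07  0.29 -1.62] M [-0.    0.03 -0.04] dqmax 0.002
```

move_arm --series '[[[0,0,1],0,0],[[0,0,2],0,0],[[0,0,3],0,0],[[0,0,4],0,0],[[0,0,4],0,0]]'

```text
time_s: 7.1
eef_pos: [615.4, 81.1, 195.0]
ee_rot: [-0.0, 0.738, 0.675, -0.0]
force: [0.1, 0.6, -1.5]
grip_width: 0.178
```

move_arm --series '[[[0,0,0.5],0,0],[[0,0,0.5],0,0]]'

```text
time_s: 7.35
eef_pos: [615.4, 81.0, 194.6]
ee_rot: [-0.0, 0.738, 0.675, -0.0]
force: [-0.4, -0.2, -0.8]
grip_width: 0.181
```

move_arm --series '[[[0,0,0.5],0,0],[[0,0,0.5],0,0]]'

```text
time_s: 7.6
eef_pos: [615.4, 81.0, 194.0]
ee_rot: [-0.0, 0.738, 0.675, -0.0]
force: [0.0, -0.2, -1.0]
grip_width: 0.181
```

move_arm --series '[[[0,0,0.5],0,0],[[0,0,0.5],0,0]]'

```text
time_s: 7.85
eef_pos: [615.4, 81.0, 193.5]
ee_rot: [-0.0, 0.738, 0.675, -0.0]
force: [0.4, 0.1, -1.5]
grip_width: 0.179
```

move_arm --series '[[[0,0,0.5],0,0],[[0,0,0.5],0,0]]'

```text
time_s: 8.1
eef_pos: [615.4, 81.1, 193.0]
ee_rot: [-0.0, 0.738, 0.675, -0.0]
force: [-0.1, 0.3, -0.0]
grip_width: 0.179
```

move_arm --series '[[[0,0,0.5],0,0],[[0,0,0.5],0,0]]'

```text
time_s: 8.35
eef_pos: [615.4, 81.1, 192.5]
ee_rot: [-0.0, 0.738, 0.675, -0.0]
force: [0.5, -0.1, -0.8]
grip_width: 0.179
```

move_arm --series '[[[0,0,0.5],0,0],[[0,0,0.5],0,0]]'

```text
time_s: 8.6
eef_pos: [615.5, 81.0, 192.4]
ee_rot: [0.0, 0.738, 0.675, 0.0]
force: [-0.8, 0.4, 2.2]
grip_width: 0.183
```

move_arm --series '[[[0,0,-1.5],0,0],[[0,0,-2.5],0,0],[[0,-1,-2.5],0,0],[[0,-2,-2.5],0,0],[[0,-3,-2.5],0,0],[[0,-4,-2.5],0,0],[[0,-4,-2.5],0,0]]'

```text
time_s: 9.48
eef_pos: [611.4, 81.4, 194.6]
ee_rot: [0.0, 0.738, 0.675, -0.0]
force: [0.9, 0.1, -1.3]
grip_width: 0.182
```

```bash
sed -i 's/DZ=120.6/DZ=120.4/' h.py; python3 - <<'E'
from h import *
st()
E
```

```text
t 9.47 yaw -5.09 wedge fx,fy,tipz [ 1.23 51.03 74.21] F(fx,fy,z) [ 0.85  0.19 -1.29] M [ 0.03 -0.02 -0.  ] dqmax 0.005
```

move_arm --series '[[[0,-0.5,0],0,0],[[0,-1,0],0,0],[[0,-1.5,0],0,0],[[0,-2,0],0,0],[[0,-2,0],0,0]]'

```text
time_s: 10.1
eef_pos: [609.4, 81.6, 194.6]
ee_rot: [0.0, 0.738, 0.675, 0.0]
force: [-0.9, 0.9, -0.0]
grip_width: 0.18
```

move_arm --series '[[[0,-0.5,0],0,0],[[0,-0.5,0],0,0]]'

```text
time_s: 10.35
eef_pos: [608.9, 81.6, 194.6]
ee_rot: [0.0, 0.738, 0.675, -0.0]
force: [-0.5, -0.5, -1.3]
grip_width: 0.183
```

move_arm --series '[[[0,-0.5,0],0,0],[[0,-0.5,0],0,0]]'

```text
time_s: 10.6
eef_pos: [608.4, 81.7, 194.6]
ee_rot: [0.0, 0.738, 0.675, -0.0]
force: [-0.6, -0.2, -0.3]
grip_width: 0.18
```

move_arm --series '[[[0,-0.5,0],0,0],[[0,-0.5,0],0,0]]'

```text
time_s: 10.85
eef_pos: [607.9, 81.7, 194.6]
ee_rot: [-0.0, 0.738, 0.675, -0.0]
force: [0.5, -0.5, -1.6]
grip_width: 0.182
```

move_arm --series '[[[0,-0.5,0],0,0],[[0,-0.5,0],0,0]]'

```text
time_s: 11.1
eef_pos: [607.4, 81.8, 194.6]
ee_rot: [0.0, 0.738, 0.675, 0.0]
force: [0.2, 0.4, -1.5]
grip_width: 0.179
```

move_arm --series '[[[0,-0.5,0],0,0],[[0,-0.5,0],0,0]]'

```text
time_s: 11.35
eef_pos: [606.9, 81.8, 194.6]
ee_rot: [-0.0, 0.738, 0.675, -0.0]
force: [1.4, -0.2, -0.8]
grip_width: 0.18
```

move_arm --series '[[[0,-0.5,0],0,0],[[0,-0.5,0],0,0]]'

```text
time_s: 11.6
eef_pos: [606.4, 81.8, 194.6]
ee_rot: [-0.0, 0.738, 0.675, -0.0]
force: [0.2, 0.4, -2.0]
grip_width: 0.18
```

move_arm --series '[[[0,-0.5,0],0,0],[[0,-0.5,0],0,0]]'

```text
time_s: 11.85
eef_pos: [605.9, 81.9, 194.6]
ee_rot: [0.0, 0.738, 0.675, 0.0]
force: [0.3, -0.4, -1.3]
grip_width: 0.181
```

move_arm --series '[[[0,-0.5,0],0,0],[[0,-0.5,0],0,0]]'

```text
time_s: 12.1
eef_pos: [605.7, 81.9, 194.6]
ee_rot: [0.0, 0.738, 0.675, 0.0]
force: [2.2, 0.3, -2.1]
grip_width: 0.181
```

```bash
python3 - <<'E'
from h import *
st()
p,d=grab("side","5");
crop(p,290,150,420,290,4,"pics/s5.png")
E
```

```text
t 12.1 yaw -5.1 wedge fx,fy,tipz [-4.52 51.01 74.25] F(fx,fy,z) [ 2.15  0.54 -2.13] M [-0.03 -0.49 -0.  ] dqmax 0.004
```

View pics/s5.png

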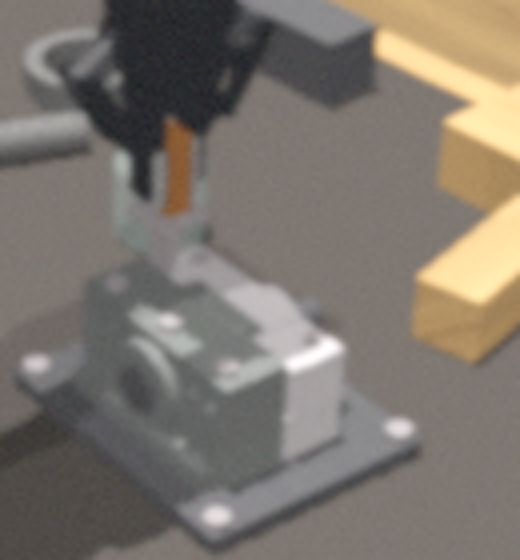

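Contact with the step is at fx ≈ −4.5: force +2.2 N in x, with a moment. I'll back off slightly and enter the left slot.

move_arm --series '[[[0,0.6,0],0,0],[[0,0.6,1],0,0],[[0,0.6,2],0,0],[[0,0.6,3],0,0],[[0,0.6,3],0,0]]'

```text
time_s: 12.78
eef_pos: [606.0, 81.9, 191.5]
ee_rot: [-0.0, 0.738, 0.675, -0.0]
force: [-0.8, -0.0, -1.2]
grip_width: 0.178
```

```bash
python3 - <<'E'
from h import *
st()
E
```

```text
t 12.78 yaw -5.09 wedge fx,fy,tipz [-4.18 51.02 71.05] F(fx,fy,z) [-0.8  -0.11 -1.19] M [ 0.07 -0.02  0.01] dqmax 0.004
```

move_arm --series '[[[0,0,0.7],0,0],[[0,0,1.4],0,0],[[0,0,2.1],0,0],[[0,0,3],0,0],[[0,0,3],0,0]]'

```text
time_s: 13.4
eef_pos: [606.0, 81.9, 188.5]
ee_rot: [-0.0, 0.738, 0.675, -0.0]
force: [0.3, -0.4, -1.9]
grip_width: 0.177
```

move_arm --series '[[[0,0,0.5],0,0],[[0,0,1],0,0],[[0,0,1],0,0]]'

```text
time_s: 13.78
eef_pos: [606.0, 81.9, 187.6]
ee_rot: [-0.0, 0.738, 0.675, -0.0]
force: [-0.1, 0.4, -1.7]
grip_width: 0.183
```

move_arm --series '[[[0,0,0.5],0,0],[[0,0,1],0,0],[[0,0,1],0,0]]'

```text
time_s: 14.15
eef_pos: [606.0, 81.9, 186.6]
ee_rot: [-0.0, 0.738, 0.675, -0.0]
force: [-1.1, 0.2, 0.4]
grip_width: 0.178
```

```bash
python3 - <<'E'
from h import *
st()
E
```

```text
t 14.15 yaw -5.1 wedge fx,fy,tipz [-4.21 51.04 66.19] F(fx,fy,z) [-1.11  0.1   0.44] M [0.   0.4  0.03] dqmax 0.002
```

move_arm --series '[[[0,0,0.4],0,0],[[0,0,0.8],0,0],[[0,0,1.2],0,0],[[0,0,1.2],0,0]]'

```text
time_s: 14.65
eef_pos: [606.0, 81.9, 185.7]
ee_rot: [-0.0, 0.738, 0.675, -0.0]
force: [-4.2, 0.4, 4.7]
grip_width: 0.18
```

move_arm --series '[[[0,0,0.4],0,0],[[0,0,0.8],0,0],[[0,0,1.2],0,0],[[0,0,1.2],0,0]]'

```text
time_s: 15.15
eef_pos: [606.0, 81.9, 184.6]
ee_rot: [0.0, 0.738, 0.675, 0.0]
force: [-5.3, 1.4, 6.1]
grip_width: 0.177
```

```bash
python3 - <<'E'
from h import *
st()
E
```

```text
t 15.15 yaw -5.09 wedge fx,fy,tipz [-4.17 51.06 64.23] F(fx,fy,z) [-5.42  0.95  6.14] M [0.09 1.06 0.01] dqmax 0.001
```

move_arm --series '[[[0,0,0.4],0,0],[[0,0,0.8],0,0],[[0,0,1.2],0,0],[[0,0,1.2],0,0]]'

```text
time_s: 15.65
eef_pos: [606.0, 82.0, 183.4]
ee_rot: [0.0, 0.738, 0.675, 0.0]
force: [-4.9, 0.9, 6.9]
grip_width: 0.181
```

move_arm --series '[[[0,0,0.4],0,0],[[0,0,0.8],0,0],[[0,0,1.2],0,0],[[0,0,1.2],0,0]]'

```text
time_s: 16.15
eef_pos: [606.0, 81.9, 182.2]
ee_rot: [-0.0, 0.738, 0.675, 0.0]
force: [-5.2, -0.3, 7.3]
grip_width: 0.177
```

```bash
python3 - <<'E'
from h import *
st()
E
```

```text
t 16.15 yaw -5.09 wedge fx,fy,tipz [-4.19 51.09 61.84] F(fx,fy,z) [-5.14 -0.8   7.29] M [ 0.1   0.96 -0.02] dqmax 0.001
```

move_arm --series '[[[0,0,0.4],0,0],[[0,0,0.8],0,0],[[0,0,1.2],0,0],[[0,0,1.6],0,0],[[0,0,1.6],0,0]]'

```text
time_s: 16.77
eef_pos: [606.0, 81.9, 180.6]
ee_rot: [-0.0, 0.738, 0.675, 0.0]
force: [-5.2, 0.6, 6.7]
grip_width: 0.182
```

```bash
python3 - <<'E'
from h import *
st()
p,d=grab("side","6")
crop(p,300,190,400,280,7,"pics/s6.png")
E
```

```text
t 16.77 yaw -5.1 wedge fx,fy,tipz [-4.19 51.09 60.22] F(fx,fy,z) [-5.25  0.15  6.67] M [ 0.11  1.05 -0.03] dqmax 0.002
```

View pics/s6.png

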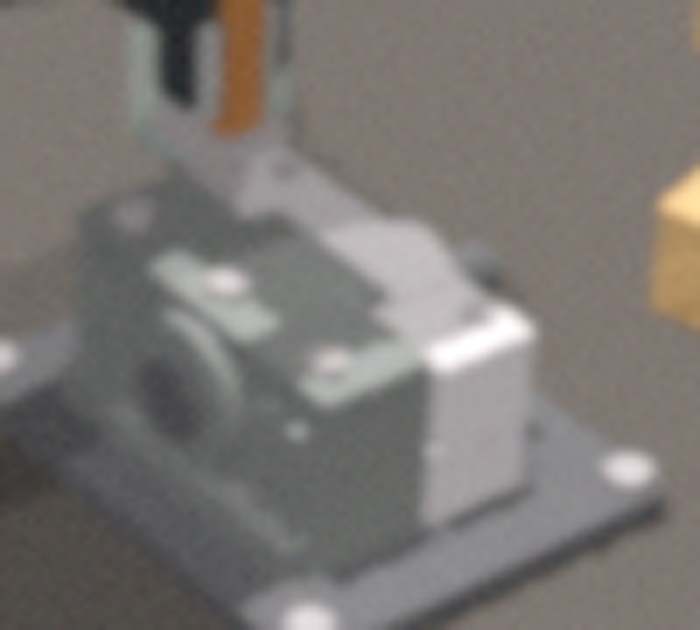

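move_arm --series '[[[0,0.1,-4],0,0],[[0,0.1,-10],0,0],[[0,0.1,-18],0,0],[[0,0.1,-24],0,0],[[40,0.5,-24],0,0],[[75,0.5,-24],0,0],[[98,0.5,-24],0,0],[[98,0.5,-24],0,0],[[98,0.5,-24],0,0]]'

```text
time_s: 17.95
eef_pos: [615.4, 178.7, 204.1]
ee_rot: [0.0, 0.738, 0.675, -0.0]
force: [-0.7, 0.3, -1.3]
grip_width: 0.179
```

```bash
python3 - <<'E'
from h import *
goto(-4.2,-51,75)
p,d=grab("side","7")
crop(p,300,190,400,280,7,"pics/s7.png")
E
```

```text
t 17.95 yaw -5.12 wedge fx,fy,tipz [ -3.47 148.29  83.74] F(fx,fy,z) [-0.68  0.2  -1.27] M [ 0.01 -0.06  0.05] dqmax 0.009
move (array([-199.29,   -0.65,    8.74]), np.float64(-0.02))
```

View pics/s7.png

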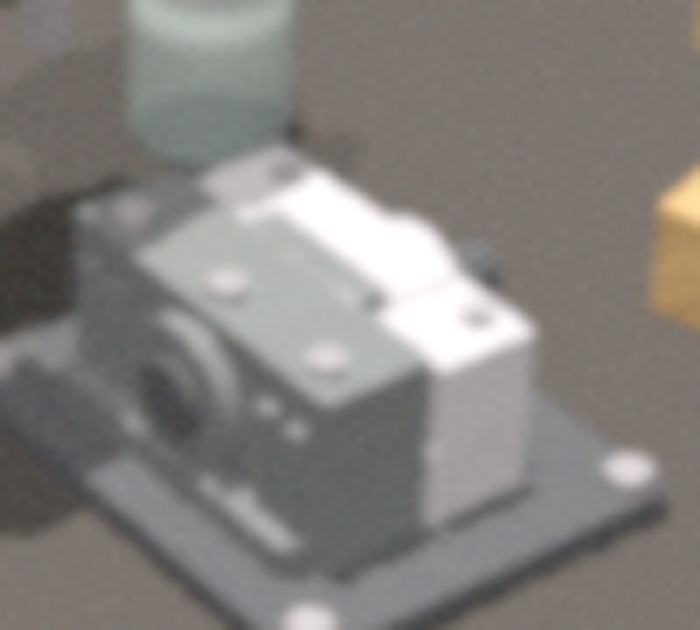

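I got the tool-x sign wrong, so the wedge went to the clear air left of the casing. Nothing was touched (forces are near zero) and the jar is unmoved. I'll go back to the right slot.

move_arm --series '[[[-40,-0.6,0],0,0],[[-90,-0.6,0],0,0],[[-140,-0.6,0],0,0],[[-180,-0.6,0],0,0],[[-199,-0.6,0],0,0],[[-199,-0.6,0],0,0],[[-199,-0.6,0],0,0],[[-199,-0.6,0],0,0]]'

```text
time_s: 19.0
eef_pos: [597.1, -17.6, 204.1]
ee_rot: [-0.0, 0.737, 0.676, 0.0]
force: [-0.6, 0.1, -1.0]
grip_width: 0.18
```

```bash
python3 - <<'E'
from h import *
goto(-4.2,-51,74)
E
```

```text
t 19.0 yaw -5.01 wedge fx,fy,tipz [ -4.24 -48.85  83.75] F(fx,fy,z) [-0.6  -0.   -1.01] M [ 0.05 -0.02  0.01] dqmax 0.002
move (array([-2.15,  0.04,  9.75]), np.float64(0.09))
```

move_arm --series '[[[-1,1.6,3],0.09,0],[[-1,1.6,6],0.09,0],[[-1,1.6,8.5],0.09,0],[[-1,1.6,9.5],0.09,0],[[-1,1.1,9.5],0.09,0],[[-1,0.6,9.5],0.09,0],[[-1,0.3,9.5],0.09,0],[[-1,0.3,9.5],0.09,0]]'

```text
time_s: 20.0
eef_pos: [597.2, -19.8, 194.7]
ee_rot: [0.0, 0.738, 0.674, 0.0]
force: [0.2, 0.1, -1.1]
grip_width: 0.174
```

```bash
python3 - <<'E'
from h import *
st()
E
```

```text
t 20.0 yaw -5.19 wedge fx,fy,tipz [ -3.92 -51.    74.33] F(fx,fy,z) [ 0.2   0.11 -1.13] M [-0.06  0.01 -0.02] dqmax 0.002
```

move_arm --series '[[[0,-0.3,0],0,0],[[0,-0.3,0],0,0]]'

```text
time_s: 20.25
eef_pos: [596.9, -19.7, 194.7]
ee_rot: [0.0, 0.738, 0.674, -0.0]
force: [0.6, 0.5, -1.1]
grip_width: 0.181
```

move_arm --series '[[[0,-0.3,0],0,0],[[0,-0.3,0],0,0]]'

```text
time_s: 20.5
eef_pos: [596.7, -19.7, 194.7]
ee_rot: [0.0, 0.738, 0.674, 0.0]
force: [0.8, -0.0, -1.5]
grip_width: 0.178
```

```bash
python3 - <<'E'
from h import *
st()
E
```

```text
t 20.5 yaw -5.19 wedge fx,fy,tipz [ -4.44 -50.99  74.3 ] F(fx,fy,z) [ 0.82  0.07 -1.47] M [-0.03 -0.13 -0.03] dqmax 0.001
```

move_arm --series '[[[0,0.3,0],0,0],[[0,0.3,1.5],0,0],[[0,0.3,3],0,0],[[0,0.3,4.5],0,0],[[0,0.3,6],0,0],[[0,0.3,6.6],0,0],[[0,0.3,6.6],0,0]]'

```text
time_s: 21.38
eef_pos: [596.9, -19.7, 188.1]
ee_rot: [-0.0, 0.738, 0.674, -0.0]
force: [0.8, 0.7, -0.8]
grip_width: 0.179
```

move_arm --series '[[[0,0,0.5],0,0],[[0,0,1],0,0],[[0,0,1],0,0]]'

```text
time_s: 21.75
eef_pos: [596.8, -19.7, 187.1]
ee_rot: [-0.0, 0.738, 0.674, -0.0]
force: [0.0, -0.2, -0.5]
grip_width: 0.181
```

move_arm --series '[[[0,0,0.5],0,0],[[0,0,1],0,0],[[0,0,1],0,0]]'

```text
time_s: 22.12
eef_pos: [596.8, -19.7, 186.2]
ee_rot: [-0.0, 0.738, 0.674, -0.0]
force: [-2.1, 0.6, 2.9]
grip_width: 0.179
```

```bash
python3 - <<'E'
from h import *
st()
E
```

```text
t 22.12 yaw -5.18 wedge fx,fy,tipz [ -4.29 -50.96  65.81] F(fx,fy,z) [-2.11  0.38  2.86] M [-0.03  0.6  -0.03] dqmax 0.002
```

move_arm --series '[[[0,0,0.5],0,0],[[0,0,1],0,0],[[0,0,1.5],0,0],[[0,0,2],0,0],[[0,0,2],0,0]]'

```text
time_s: 22.75
eef_pos: [596.9, -19.7, 184.6]
ee_rot: [0.0, 0.738, 0.674, -0.0]
force: [-4.3, -1.0, 5.1]
grip_width: 0.178
```

move_arm --series '[[[0,0,0.5],0,0],[[0,0,1],0,0],[[0,0,1.5],0,0],[[0,0,2],0,0],[[0,0,2],0,0]]'

```text
time_s: 23.38
eef_pos: [596.9, -19.7, 182.6]
ee_rot: [0.0, 0.738, 0.674, -0.0]
force: [-4.2, 0.1, 6.6]
grip_width: 0.179
```

```bash
python3 - <<'E'
from h import *
st()
E
```

```text
t 23.38 yaw -5.18 wedge fx,fy,tipz [ -4.24 -50.97  62.21] F(fx,fy,z) [-4.2  -0.29  6.61] M [0.07 0.95 0.03] dqmax 0.002
```

move_arm --series '[[[0,0,0.6],0,0],[[0,0,1.2],0,0],[[0,0,1.8],0,0],[[0,0,2.4],0,0],[[0,0,3],0,0],[[0,0,3],0,0]]'

```text
time_s: 24.12
eef_pos: [596.9, -19.7, 179.6]
ee_rot: [0.0, 0.738, 0.674, -0.0]
force: [-4.6, 0.1, 6.3]
grip_width: 0.182
```

move_arm --series '[[[0,0,0.6],0,0],[[0,0,1.2],0,0],[[0,0,1.8],0,0],[[0,0,2.4],0,0],[[0,0,2.4],0,0]]'

```text
time_s: 24.75
eef_pos: [596.9, -19.7, 177.2]
ee_rot: [0.0, 0.738, 0.674, -0.0]
force: [-5.0, 0.0, 5.9]
grip_width: 0.178
```

```bash
python3 - <<'E'
from h import *
st()
E
```

```text
t 24.75 yaw -5.18 wedge fx,fy,tipz [ -4.25 -51.    56.79] F(fx,fy,z) [-4.96 -0.42  5.92] M [0.08 0.97 0.03] dqmax 0.001
```

move_arm --series '[[[0,0,-6],0,0],[[0,0,-14],0,0],[[0,0,-23],0,0],[[0,0,-27],0,0],[[35,0,-27],0,0],[[75,0,-27],0.08,0],[[101,0,-27],0.08,0],[[101,0,-27],0.08,0],[[101,0,-27],0.08,0]]'

```text
time_s: 25.88
eef_pos: [606.0, 80.2, 203.7]
ee_rot: [0.0, 0.739, 0.674, -0.0]
force: [0.0, 0.1, -1.7]
grip_width: 0.177
```

```bash
python3 - <<'E'
from h import *
goto(-4.2,51,74)
p,d=grab("side","8")
E
```

```text
t 25.88 yaw -5.28 wedge fx,fy,tipz [-4.   49.37 83.26] F(fx,fy,z) [ 0.03  0.13 -1.75] M [-0.04 -0.08 -0.  ] dqmax 0.014
move (array([ 1.63, -0.2 ,  9.26]), np.float64(-0.18))
```

move_arm --series '[[[0.8,0,4],-0.18,0],[[0.8,0,8],-0.18,0],[[0.8,-0.1,10],-0.18,0],[[0.8,-0.1,12],-0.18,0],[[0.8,-0.2,14],-0.18,0],[[0.8,-0.2,16],-0.18,0],[[0.8,-0.2,17],-0.18,0],[[0.8,-0.2,17],-0.18,0]]'

```text
time_s: 26.92
eef_pos: [605.9, 81.7, 186.6]
ee_rot: [-0.0, 0.738, 0.675, -0.0]
force: [0.8, -0.5, -1.8]
grip_width: 0.183
```

```bash
python3 - <<'E'
from h import *
st()
E
```

```text
t 26.93 yaw -5.08 wedge fx,fy,tipz [-4.26 50.82 66.23] F(fx,fy,z) [ 0.85 -0.44 -1.79] M [ 0.03 -0.04 -0.04] dqmax 0.004
```

move_arm --series '[[[0,0,0.5],0,0],[[0,0,1],0,0],[[0,0,1],0,0]]'

```text
time_s: 27.3
eef_pos: [605.9, 81.7, 185.7]
ee_rot: [-0.0, 0.738, 0.675, -0.0]
force: [0.1, 0.2, -1.4]
grip_width: 0.179
```

move_arm --series '[[[0,0,0.5],0,0],[[0,0,1],0,0],[[0,0,1],0,0]]'

```text
time_s: 27.68
eef_pos: [605.9, 81.7, 184.6]
ee_rot: [-0.0, 0.738, 0.675, -0.0]
force: [-0.3, 0.7, -2.0]
grip_width: 0.18
```

move_arm --series '[[[0,0,0.5],0,0],[[0,0,1],0,0],[[0,0,1],0,0]]'

```text
time_s: 28.05
eef_pos: [605.9, 81.7, 183.6]
ee_rot: [-0.0, 0.738, 0.675, -0.0]
force: [-0.2, 0.4, -1.3]
grip_width: 0.182
```

```bash
python3 - <<'E'
from h import *
st()
E
```

```text
t 28.05 yaw -5.09 wedge fx,fy,tipz [-4.27 50.8  63.22] F(fx,fy,z) [-0.24  0.34 -1.29] M [ 0.02 -0.01  0.03] dqmax 0.002
```

move_arm --series '[[[0,0,0.5],0,0],[[0,0,1],0,0],[[0,0,1],0,0]]'

```text
time_s: 28.42
eef_pos: [605.9, 81.7, 182.6]
ee_rot: [-0.0, 0.738, 0.675, -0.0]
force: [-0.2, 0.0, -1.2]
grip_width: 0.178
```

move_arm --series '[[[0,0,0.5],0,0],[[0,0,1],0,0],[[0,0,1],0,0]]'

```text
time_s: 28.8
eef_pos: [605.9, 81.7, 181.8]
ee_rot: [-0.0, 0.738, 0.675, -0.0]
force: [-0.7, 0.8, 0.7]
grip_width: 0.179
```

```bash
python3 - <<'E'
from h import *
st()
E
```

```text
t 28.8 yaw -5.09 wedge fx,fy,tipz [-4.29 50.84 61.35] F(fx,fy,z) [-0.76  0.72  0.65] M [0.01 0.19 0.01] dqmax 0.002
```

move_arm --series '[[[0,0,0.6],0,0],[[0,0,1.2],0,0],[[0,0,1.8],0,0],[[0,0,2.4],0,0],[[0,0,3],0,0],[[0,0,3.6],0,0],[[0,0,3.6],0,0]]'

```text
time_s: 29.68
eef_pos: [605.9, 81.7, 178.7]
ee_rot: [0.0, 0.738, 0.675, 0.0]
force: [-3.6, 0.9, 6.6]
grip_width: 0.182
```

move_arm --series '[[[0,0,0.6],0,0],[[0,0,1.2],0,0],[[0,0,1.8],0,0],[[0,0,2.4],0,0],[[0,0,3],0,0],[[0,0,3.6],0,0],[[0,0,4.2],0,0],[[0,0,4.7],0,0],[[0,0,4.7],0,0]]'

```text
time_s: 30.8
eef_pos: [605.9, 81.8, 174.1]
ee_rot: [0.0, 0.738, 0.675, 0.0]
force: [-4.9, 0.3, 6.5]
grip_width: 0.182
```

```bash
python3 - <<'E'
from h import *
st()
E
```

```text
t 30.8 yaw -5.08 wedge fx,fy,tipz [-4.29 50.91 53.67] F(fx,fy,z) [-4.93 -0.12  6.5 ] M [ 0.07  0.72 -0.05] dqmax 0.002
```

move_arm --series '[[[0,0.1,-6],0,0],[[0,0.2,-14],0,0],[[0,0.2,-24],0,0],[[0,0.2,-30],0,0],[[-35,0.2,-30],0,0],[[-75,0.2,-30],0,0],[[-102,0.2,-30],0,0],[[-102,0.2,-30],0,0],[[-102,0.2,-30],0,0]]'

```text
time_s: 31.92
eef_pos: [597.1, -19.3, 203.5]
ee_rot: [-0.0, 0.738, 0.675, 0.0]
force: [1.1, 0.3, -0.9]
grip_width: 0.178
```

```bash
python3 - <<'E'
from h import *
goto(-4.25,-51,74)
E
```

```text
t 31.93 yaw -5.07 wedge fx,fy,tipz [ -4.06 -50.51  83.1 ] F(fx,fy,z) [ 1.12  0.38 -0.92] M [0.   0.02 0.01] dqmax 0.013
move (array([-0.49, -0.19,  9.1 ]), np.float64(0.03))
```

Expected contact onset on the right is about d ≈ 13.5. I'll go to d = 11 first, then step.

move_arm --series '[[[0,0,4],0,0],[[0,-0.1,8],0,0],[[0,-0.1,10],0,0],[[0,-0.1,12],0,0],[[0,-0.2,15],0,0],[[0,-0.2,18],0,0],[[0,-0.2,21],0,0],[[0,-0.2,22.5],0,0],[[0,-0.2,22.5],0,0]]'

```text
time_s: 33.05
eef_pos: [596.8, -19.9, 180.8]
ee_rot: [-0.0, 0.738, 0.675, -0.0]
force: [0.1, -0.4, -1.7]
grip_width: 0.182
```

```bash
python3 - <<'E'
from h import *
st()
E
```

```text
t 33.05 yaw -5.09 wedge fx,fy,tipz [ -4.25 -51.17  60.41] F(fx,fy,z) [ 0.14 -0.34 -1.74] M [ 0.02 -0.03 -0.06] dqmax 0.003
```

move_arm --series '[[[0,0,0.5],0,0],[[0,0,1],0,0],[[0,0,1],0,0]]'

```text
time_s: 33.42
eef_pos: [596.9, -19.9, 179.9]
ee_rot: [0.0, 0.738, 0.675, 0.0]
force: [-0.7, 0.5, -1.9]
grip_width: 0.181
```

move_arm --series '[[[0,0,0.5],0,0],[[0,0,1],0,0],[[0,0,1],0,0]]'

```text
time_s: 33.8
eef_pos: [596.8, -19.9, 178.8]
ee_rot: [-0.0, 0.738, 0.675, -0.0]
force: [-0.7, -0.5, -1.1]
grip_width: 0.181
```

```bash
python3 - <<'E'
from h import *
st()
E
```

```text
t 33.8 yaw -5.09 wedge fx,fy,tipz [ -4.3  -51.16  58.43] F(fx,fy,z) [-0.66 -0.59 -1.11] M [0.02 0.13 0.02] dqmax 0.003
```

move_arm --series '[[[0,0,0.6],0,0],[[0,0,1.2],0,0],[[0,0,1.8],0,0],[[0,0,2.4],0,0],[[0,0,3],0,0],[[0,0,3.6],0,0],[[0,0,4.2],0,0],[[0,0,4.2],0,0]]'

```text
time_s: 34.8
eef_pos: [596.8, -19.9, 175.3]
ee_rot: [0.0, 0.738, 0.675, -0.0]
force: [-4.3, 0.5, 6.1]
grip_width: 0.18
```

move_arm --series '[[[0,0,0.6],0,0],[[0,0,1.2],0,0],[[0,0,1.8],0,0],[[0,0,2.4],0,0],[[0,0,3],0,0],[[0,0,3.6],0,0],[[0,0,4.2],0,0],[[0,0,4.5],0,0],[[0,0,4.5],0,0]]'

```text
time_s: 35.92
eef_pos: [596.8, -19.9, 170.8]
ee_rot: [0.0, 0.738, 0.675, -0.0]
force: [-4.7, -0.7, 6.8]
grip_width: 0.176
```

```bash
python3 - <<'E'
from h import *
st()
E
```

```text
t 35.92 yaw -5.08 wedge fx,fy,tipz [ -4.28 -51.21  50.4 ] F(fx,fy,z) [-4.57 -1.14  6.79] M [0.02 0.86 0.03] dqmax 0.001
```

move_arm --series '[[[0,0,0.6],0,0],[[0,0,1.2],0,0],[[0,0,1.8],0,0],[[0,0,2.4],0,0],[[0,0,2.6],0,0],[[0,0,2.6],0,0]]'

```text
time_s: 36.67
eef_pos: [596.8, -20.0, 168.2]
ee_rot: [0.0, 0.738, 0.675, -0.0]
force: [-4.9, 0.1, 7.8]
grip_width: 0.176
```

```bash
python3 - <<'E'
from h import *
st()
E
```

```text
t 36.67 yaw -5.08 wedge fx,fy,tipz [ -4.27 -51.25  47.82] F(fx,fy,z) [-4.86 -0.36  7.8 ] M [ 0.06  0.87 -0.04] dqmax 0.002
```

move_arm --series '[[[0,0.1,-6],0,0],[[0,0.2,-14],0,0],[[0,0.2,-24],0,0],[[0,0.2,-34],0,0],[[0,0.2,-36],0,0],[[35,0.2,-36],0,0],[[75,0.2,-36],0,0],[[102,0.2,-36],0,0],[[102,0.2,-36],0,0],[[102,0.2,-36],0,0]]'

```text
time_s: 37.92
eef_pos: [606.1, 81.0, 203.4]
ee_rot: [-0.0, 0.738, 0.675, -0.0]
force: [-0.5, -0.1, -1.3]
grip_width: 0.182
```

```bash
python3 - <<'E'
from h import *
goto(-4.25,51,57)
E
```

```text
t 37.92 yaw -5.1 wedge fx,fy,tipz [-4.05 50.16 83.03] F(fx,fy,z) [-0.48 -0.18 -1.3 ] M [ 0.01 -0.01 -0.03] dqmax 0.013
move (array([ 0.84, -0.2 , 26.03]), np.float64(-0.0))
```

move_arm --series '[[[0,0,4],0,0],[[0,-0.1,8],0,0],[[0,-0.1,10],0,0],[[0,-0.2,13],0,0],[[0,-0.2,17],0,0],[[0,-0.2,21],0,0],[[0,-0.2,25],0,0],[[0,-0.2,26],0,0],[[0,-0.2,26],0,0]]'

```text
time_s: 39.05
eef_pos: [605.9, 81.7, 177.5]
ee_rot: [-0.0, 0.738, 0.675, -0.0]
force: [-0.5, -0.1, -0.8]
grip_width: 0.176
```

move_arm --series '[[[0,0,0.5],0,0],[[0,0,1],0,0],[[0,0,1],0,0]]'

```text
time_s: 39.42
eef_pos: [605.9, 81.7, 176.6]
ee_rot: [-0.0, 0.738, 0.675, -0.0]
force: [-0.4, 0.0, -1.6]
grip_width: 0.18
```

move_arm --series '[[[0,0,0.5],0,0],[[0,0,1],0,0],[[0,0,1],0,0]]'

```text
time_s: 39.8
eef_pos: [605.9, 81.7, 175.6]
ee_rot: [-0.0, 0.738, 0.675, -0.0]
force: [-0.5, -1.0, -0.8]
grip_width: 0.176
```

```bash
python3 - <<'E'
from h import *
st()
E
```

```text
t 39.8 yaw -5.08 wedge fx,fy,tipz [-4.3  50.87 55.18] F(fx,fy,z) [-0.45 -1.04 -0.8 ] M [0.   0.14 0.02] dqmax 0.003
```

move_arm --series '[[[0,0,0.6],0,0],[[0,0,1.2],0,0],[[0,0,1.8],0,0],[[0,0,2.4],0,0],[[0,0,3],0,0],[[0,0,3.6],0,0],[[0,0,4.2],0,0],[[0,0,4.2],0,0]]'

```text
time_s: 40.8
eef_pos: [605.9, 81.7, 172.0]
ee_rot: [0.0, 0.738, 0.675, 0.0]
force: [-3.7, 0.8, 6.5]
grip_width: 0.182
```

move_arm --series '[[[0,0,0.6],0,0],[[0,0,1.2],0,0],[[0,0,1.8],0,0],[[0,0,2.4],0,0],[[0,0,3],0,0],[[0,0,3.3],0,0],[[0,0,3.3],0,0]]'

```text
time_s: 41.68
eef_pos: [605.9, 81.7, 168.7]
ee_rot: [0.0, 0.738, 0.675, 0.0]
force: [-3.5, -0.3, 6.6]
grip_width: 0.183
```

```bash
python3 - <<'E'
from h import *
st()
E
```

```text
t 41.67 yaw -5.08 wedge fx,fy,tipz [-4.27 50.88 48.35] F(fx,fy,z) [-3.5  -0.62  6.59] M [ 0.08  0.7  -0.05] dqmax 0.001
```

move_arm --series '[[[0,0.1,-6],0,0],[[0,0.2,-14],0,0],[[0,0.2,-24],0,0],[[0,0.2,-40],0,0],[[0,0.2,-65],0,0],[[0,0.2,-90],0,0],[[0,0.2,-90],0,0]]'

```text
time_s: 42.55
eef_pos: [606.6, 81.7, 260.5]
ee_rot: [0.002, 0.738, 0.675, 0.002]
force: [0.1, 0.0, -1.9]
grip_width: 0.181
```

```bash
python3 - <<'E'
from h import *
s,a,w,f=st()
print(plan(s['eef_pos'],a,[462.2,-264.1,220],-8.71))
E
```

```text
t 42.55 yaw -5.08 wedge fx,fy,tipz [ -3.52  50.87 140.13] F(fx,fy,z) [ 0.08  0.01 -1.92] M [-0.01 -0.03 -0.05] dqmax 0.056
(array([-357.2 , -113.24,   40.53]), np.float64(3.63))
```

move_arm --series '[[[-40,-12,2],0.5,0],[[-95,-30,5],1,0],[[-155,-50,10],1.6,0],[[-215,-70,16],2.2,0],[[-275,-88,24],2.8,0],[[-330,-105,34],3.3,0],[[-357,-113.2,40.5],3.63,0],[[-357,-113.2,40.5],3.63,0],[[-357,-113.2,40.5],3.63,0],[[-357,-113.2,40.5],3.63,0]]'

```text
time_s: 43.8
eef_pos: [462.1, -262.9, 217.7]
ee_rot: [0.0, 0.758, 0.652, 0.0]
force: [0.2, 0.2, -2.1]
grip_width: 0.183
```

```bash
python3 - <<'E'
from h import *
s,a,w,f=st()
print(s['eef_pos'],plan(s['eef_pos'],a,[462.2,-264.1,180],-8.71))
p,d=grab("side","9");q,d=grab("top","9")
crop(p,300,190,400,280,5,"pics/s9.png");crop(p,360,270,460,370,4,"pics/s9b.png");
c=np.zeros((450,800,3),np.uint8);x=cv2.imread("pics/s9b.png");c[:400,:400]=x;y=cv2.resize(cv2.imread("pics/s9.png"),(400,360));c[:360,400:]=y;cv2.imwrite("pics/m9.png",c)
E
```

```text
t 43.8 yaw -8.63 wedge fx,fy,tipz [-116.83 -305.2    97.25] F(fx,fy,z) [ 0.18  0.24 -2.14] M [0.02 0.   0.  ] dqmax 0.003
[ 462.12374876 -262.92555339  217.65437611] (array([-1.15,  0.25, 37.65]), np.float64(0.08))
```

View pics/m9.png

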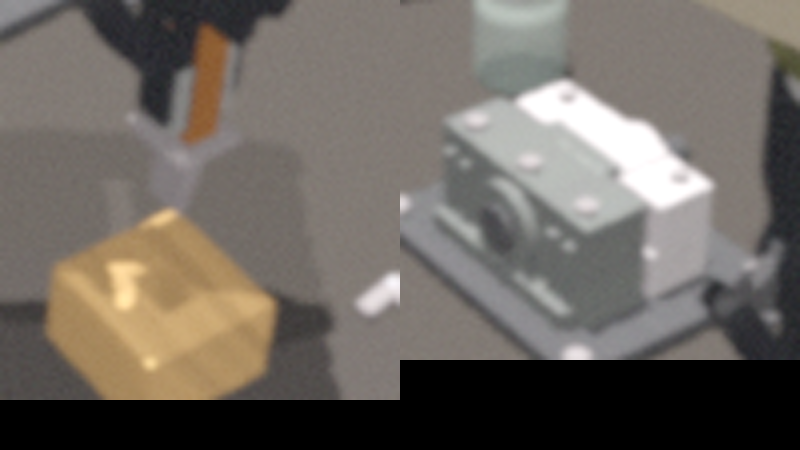

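```bash
python3 - <<'E'
from h import *
a=np.load("pics/top0rgb.npy");b=np.load("pics/top9rgb.npy")
crop(a,280,165,360,225,5,"pics/a.png");crop(b,280,165,360,225,5,"pics/b.png")
cv2.imwrite("pics/m10.png",np.hstack([cv2.imread("pics/a.png"),cv2.imread("pics/b.png")]))
E
```

```text
(no output)
```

View pics/m10.png

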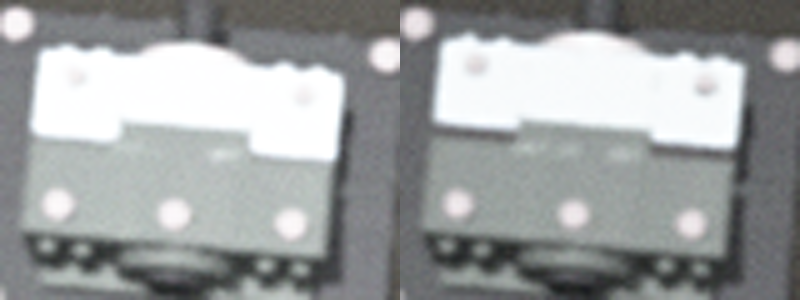

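move_arm --series '[[[-0.6,0.2,15],0.08,0],[[-1,0.2,30],0.08,0],[[-1.1,0.2,35],0.08,0],[[-1.1,0.2,37],0.08,0],[[-1.1,0.2,37],0.08,0]]'

```text
time_s: 44.52
eef_pos: [461.8, -265.1, 180.7]
ee_rot: [0.0, 0.759, 0.651, 0.0]
force: [0.7, -0.1, -1.7]
grip_width: 0.184
```

```bash
python3 - <<'E'
from h import *
s,a,w,f=st()
print(s['eef_pos'],plan(s['eef_pos'],a,[462.2,-264.1,131],-8.71))
E
```

```text
t 44.52 yaw -8.8 wedge fx,fy,tipz [-116.95 -307.42   60.33] F(fx,fy,z) [ 0.68 -0.04 -1.71] M [ 0.   -0.02 -0.  ] dqmax 0.006
[ 461.81114682 -265.12167812  180.72762328] (array([ 1.07,  0.23, 49.73]), np.float64(-0.09))
```

```bash
python3 - <<'E'
from h import *
a=np.load("pics/top0rgb.npy");b=np.load("pics/top9rgb.npy")
ga=cv2.cvtColor(a,cv2.COLOR_RGB2GRAY).astype(np.float32);gb=cv2.cvtColor(b,cv2.COLOR_RGB2GRAY).astype(np.float32)
C=C0
for y0 in(47,-47):
    # profile along FX at z=72: white band extents at half level
    for n,g in(("before",ga),("after",gb)):
        xs=np.arange(-15,60,.1); pr=[]
        for yy in np.arange(y0-8,y0+8,1):
            P=np.c_[C+xs[:,None]*FX+yy*FY,np.full(len(xs),72.)]
            uv=proj("top",P).astype(np.float32); pr.append(cv2.remap(g,uv[:,:1],uv[:,1:],cv2.INTER_LINEAR)[:,0])
        m=np.mean(pr,0); k=m>215
        lo=xs[k][0]; hi=xs[k][-1]; print(y0,n,"white from",lo.round(2),"to",hi.round(2), "min near seam",m[(xs>-6)&(xs<5)].min().round(0))
E
```

```text
47 before white from -2.3 to 37.9 min near seam 181.0
47 after white from 4.1 to 41.7 min near seam 112.0
-47 before white from -2.4 to 37.8 min near seam 182.0
-47 after white from 4.3 to 42.0 min near seam 108.0
```

```bash
python3 - <<'E'
from h import *
def sub(ga,gb,u,r=(7,7),s=8):
    x,y=int(round(u[0])),int(round(u[1])); A=ga[y-r[1]:y+r[1]+1,x-r[0]:x+r[0]+1]; B=gb[y-r[1]-5:y+r[1]+6,x-r[0]-5:x+r[0]+6]
    A=cv2.resize(A,None,fx=s,fy=s,interpolation=cv2.INTER_CUBIC);B=cv2.resize(B,None,fx=s,fy=s,interpolation=cv2.INTER_CUBIC)
    M=cv2.matchTemplate(B,A,cv2.TM_CCOEFF_NORMED);_,v,_,l=cv2.minMaxLoc(M); return np.array(l)/s-5,v
for n in("top","side"):
    ga,gb=[cv2.cvtColor(np.load(f"pics/{n}{k}rgb.npy"),cv2.COLOR_RGB2GRAY) for k in "09"]
    for nm,fx,fy,z in(("far L hole",27,47,72),("far R hole",27,-47,72),("far L corner",37,60,72),("far R corner",37,-60,72),("near L bolt",-32,50,80),("near R bolt",-32,-50,80),("plate bolt",65,-85,15)):
        P=np.array([*(C0+fx*FX+fy*FY),z]); u=proj(n,P)[0]; du=proj(n,P+[*(FX*1.0),0])[0]-u
        sh,v=sub(ga,gb,u,(4,4) if 'hole' in nm or 'bolt' in nm else (6,6)); print(n,nm,u.round(1),"shift px",sh.round(2),"score",round(v,2),"mm along fx",round(float(sh@du/(du@du)),2))
E
```

```text
top far L hole [296.  179.4] shift px [ 0.   -2.12] score 0.9 mm along fx 4.76
top far R hole [339.1 183.1] shift px [ 0.38 -2.12] score 0.92 mm along fx 4.83
top far L corner [290.6 174.5] shift px [ 0.25 -1.75] score 0.96 mm along fx 3.99
top far R corner [345.5 179.2] shift px [ 0.12 -2.12] score 0.99 mm along fx 4.79
top near L bolt [291.5 204.6] shift px [0. 0.] score 0.99 mm along fx 0.0
top near R bolt [338.  208.7] shift px [0. 0.] score 0.99 mm along fx 0.0
top plate bolt [357.1 175.5] shift px [0. 0.] score 0.99 mm along fx 0.0
side far L hole [340.2 214.7] shift px [ 1.88 -0.62] score 0.99 mm along fx 5.34
side far R hole [366.5 233.7] shift px [ 1.75 -0.88] score 0.99 mm along fx 5.12
side far L corner [340.2 210.8] shift px [ 1.62 -0.75] score 0.99 mm along fx 4.9
side far R corner [373.8 234.9] shift px [ 2.   -0.75] score 1.0 mm along fx 5.61
side near L bolt [318.8 219.5] shift px [0. 0.] score 1.0 mm along fx 0.0
side near R bolt [346.3 240.6] shift px [0. 0.] score 0.99 mm along fx 0.0
side plate bolt [388.9 256.7] shift px [-0.88 -0.5 ] score 0.7 mm along fx -1.56
```

Both views put the far half about 4.8 mm out on the left and 5.1 mm on the right, which agrees with the felt depths. Now I'll put the wedge back.

move_arm --series '[[[0.6,0.2,6],-0.09,0],[[0.6,0.2,10],-0.09,0],[[0.6,0.2,10],-0.09,0],[[0.6,0.2,10],-0.09,0]]'

```text
time_s: 45.02
eef_pos: [462.1, -264.5, 170.7]
ee_rot: [0.0, 0.759, 0.651, 0.0]
force: [0.2, 0.3, -0.8]
grip_width: 0.179
```

```bash
python3 - <<'E'
from h import *
s,a,w,f=st()
print(s['eef_pos'],plan(s['eef_pos'],a,[462.2,-264.1,131],-8.71))
E
```

```text
t 45.02 yaw -8.71 wedge fx,fy,tipz [-116.76 -306.76   50.27] F(fx,fy,z) [ 0.15  0.33 -0.8 ] M [ 0.05 -0.03  0.01] dqmax 0.003
[ 462.06245862 -264.48767654  170.66788496] (array([ 0.4 ,  0.08, 39.67]), np.float64(-0.0))
```

move_arm --series '[[[0.2,0,3],0,0],[[0.3,0,6],0,0],[[0.3,0,9],0,0],[[0.3,0,12],0,0],[[0.3,0,15],0,0],[[0.3,0,15],0,0]]'

```text
time_s: 45.78
eef_pos: [462.0, -264.1, 155.3]
ee_rot: [-0.0, 0.759, 0.651, -0.0]
force: [-0.5, 0.4, -1.1]
grip_width: 0.178
```

move_arm --series '[[[0,0,3],0,0],[[0,0,6],0,0],[[0,0,9],0,0],[[0,0,12],0,0],[[0,0,15],0,0],[[0,0,18],0,0],[[0,0,20],0,0],[[0,0,21],0,0],[[0,0,21],0,0]]'

```text
time_s: 46.9
eef_pos: [462.1, -264.2, 134.6]
ee_rot: [-0.0, 0.759, 0.651, 0.0]
force: [-0.2, 0.2, -1.4]
grip_width: 0.179
```

```bash
python3 - <<'E'
from h import *
s,a,w,f=st()
print(s['eef_pos'],plan(s['eef_pos'],a,[462.2,-264.1,129.6],-8.71))
E
```

```text
t 46.9 yaw -8.71 wedge fx,fy,tipz [-116.78 -306.43   14.15] F(fx,fy,z) [-0.23  0.18 -1.39] M [-0.04  0.01 -0.05] dqmax 0.003
[ 462.07067891 -264.15674441  134.55453275] (array([0.08, 0.12, 4.95]), np.float64(0.0))
```

move_arm --series '[[[0,0,1],0,0],[[0,0,2],0,0],[[0,0,3],0,0],[[0,0,4],0,0],[[0,0,4],0,0]]'

```text
time_s: 47.52
eef_pos: [462.0, -264.1, 130.5]
ee_rot: [-0.0, 0.759, 0.651, -0.0]
force: [0.2, 0.3, -0.8]
grip_width: 0.178
```

move_arm --series '[[[0,0,0.5],0,0],[[0,0,0.5],0,0]]'

```text
time_s: 47.78
eef_pos: [462.1, -264.1, 130.0]
ee_rot: [-0.0, 0.759, 0.651, -0.0]
force: [-0.3, 0.1, -1.2]
grip_width: 0.178
```

move_arm --series '[[[0,0,0.5],0,0],[[0,0,0.5],0,0]]'

```text
time_s: 48.02
eef_pos: [462.1, -264.2, 129.6]
ee_rot: [0.0, 0.759, 0.651, 0.0]
force: [0.1, 0.4, -0.1]
grip_width: 0.183
```

move_arm --series '[[[0,0,0.3],0,0],[[0,0,0.3],0,0],[[0,0,0.3],0,0.3],[[0,0,0.3],0,0.6],[[0,0,0.3],0,0.9],[[0,0,0.3],0,0.9],[[0,0,0.3],0,0.9]]'

```text
time_s: 48.9
eef_pos: [462.1, -264.2, 129.3]
ee_rot: [0.0, 0.759, 0.651, 0.0]
force: [0.6, 0.1, 0.5]
grip_width: 0.903
```

move_arm --series '[[[0,0,-8],0,0.9],[[0,0,-25],0,0.9],[[0,0,-55],0,0.9],[[0,0,-95],0,0.9],[[0,0,-130],0,0.9],[[0,0,-130],0,0.9],[[0,0,-130],0,0.9]]'

```text
time_s: 49.78
eef_pos: [461.8, -264.0, 258.9]
ee_rot: [-0.0, 0.759, 0.651, -0.0]
force: [-0.3, 0.9, 0.7]
grip_width: 0.901
```

```bash
python3 - <<'E'
from h import *
s,a,w,f=st();print(s['grip_width'],s['eef_pos'])
p,d=grab("side","a");q,d=grab("top","a")
a=np.load("pics/side0rgb.npy")
crop(a,360,290,460,390,4,"pics/a.png");crop(p,360,290,460,390,4,"pics/b.png")
cv2.imwrite("pics/m11.png",np.hstack([cv2.imread("pics/a.png"),cv2.imread("pics/b.png")]))
E
```

```text
t 49.77 yaw -8.71 wedge fx,fy,tipz [-117.03 -306.25  138.46] F(fx,fy,z) [-0.4   0.87  0.69] M [-0.01 -0.06  0.  ] dqmax 0.018
0.9006987404376162 [ 461.83285028 -263.95725761  258.86197354]
```

View pics/m11.png

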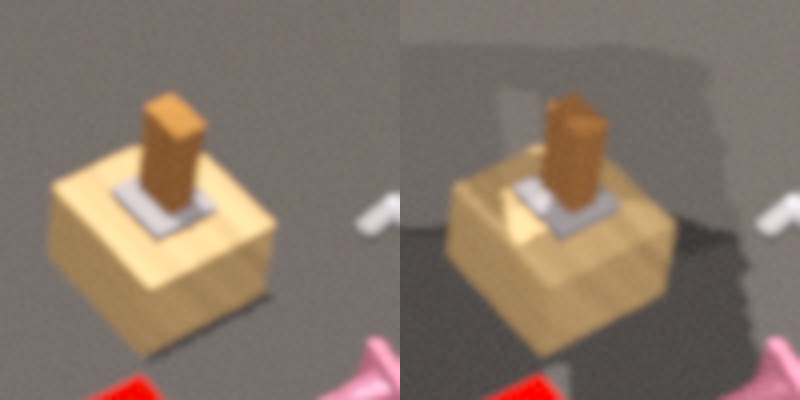

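View pics/topa.png

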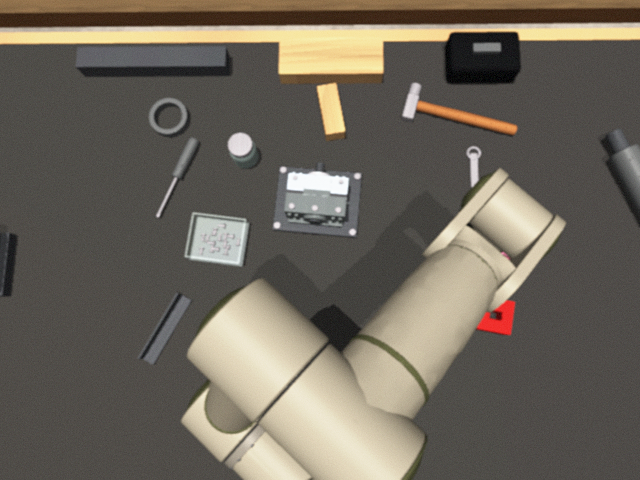

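The wedge sits upright with its guard on the wood, in the same place as at the start: handle top at (572,105) in the crop against (172,105) before. The jar and screwdriver look unmoved; the arm hides part of the wrench. Handing in.

```bash
python3 - <<'E'
from rig import ctrl
print(ctrl.finish_job())
E
```

```text
the job is handed in; nothing more can be done
None
```

I drew the wedge from its stand, felt the land and the step, and pried the seam by turns (left, right, left, right, left). The wedge is back upright in its stand, and I handed the job in at about 50 s with no verdict reported.

- **Opening:** blade depths and contact onsets put both ends at about 4.9–5.0 mm. Image shifts from the two cameras average about 4.8 mm left and 5.1 mm right. Single readings scattered from 4.0 to 5.6 mm, and one edge-threshold check gave lower values (3.8 left, 4.2 right), which I discounted because that edge is overexposed.
- **Balance:** by the same estimates, neither end was ever more than about 2 mm ahead of the other.
- **Force:** the wrist force read at most about 8 N vertically and 5.5 N sideways, at the end of each move.
- **Wedge and bystanders:** the last pictures show the guard on the wood and the handle where it started. The jar and screwdriver look unmoved; the arm hid part of the wrench in the last top view.
- **Mistake on the way:** I once moved the wedge about 100 mm the wrong way, to the left of the casing. It was in clear air, with no force reading and the jar unmoved.

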